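# Exchange the stone vials between bench stand and drawer

### The arm

A 6-joint arm with a two-finger parallel gripper is mounted at the origin on the work surface. World frame = base frame: x ahead of the robot, y to its left, z up, the work surface at z = 0. Lengths are in mm, angles in rad, forces in N, time in s.
With the tool pointing down it reaches from about 300 to 775 mm from the base axis. Payload 14.6 kg.
Tool frame: the origin (TCP) lies at the very end of the fingers, on their centre line; the grasp point (between the pads) lies 19 mm behind it; z points along the fingers, y is the direction in which the jaws open and shut (so a half turn about z gives the same grasp; the last joint's range is limited). The gripper opens to 94 mm and grips with 3 to 60 N. Pads are 16 mm wide; open, the fingers measure 119 mm over their backs; the gripper's body (75 mm by 177 mm) begins 78 mm behind the grasp point.
Start: joints at [1.226, 0.3, 1.521, -0, 1.321, -0.067], TCP at [150.83, 528.904, 205.446] pointing down, gripper open.
Joint ranges: [-3.03, 3.03], [-0.79, 2.21], [0.23, 2.52], [-1.04, 4.18], [0, 3.07], [-2.55, 2.55]. Speed limits (rad/s): [2.22, 2.22, 2.57, 3.14, 3.14, 3.14].

### API

Orientations are given as [roll, pitch, yaw] about the fixed x, y, z axes, in that order (R = Rz(yaw) Ry(pitch) Rx(roll)).
In Python, from cell import manip gives the robot as it stands.
- The arm moves only by the shell command python3 -m pendant 'ROWS' [FORCE]. ROWS is JSON, a list of rows, each an object with "claw": the finger opening in m, from 0 to 0.094; "delta_pos": the shift along the tool's x, y, z in m, a list of three; "rotation": the turn, a rotation vector about the tool's x, y, z in rad, a list of three. A call has 1 to 10 rows; each row is the pose to reach, as a shift and turn from the pose measured when the call began, along the tool's axes at that moment; what a row does not reach only later rows make up. A row lasts 1/8 s, in which the tool goes at most 62.5 mm and 10.7 degrees, less where a joint would pass 70% of its speed; a pose out of reach is approached as far as the arm can. A call with a gripper value outside its range is refused whole. The fingers move at their own pace and stop on an object; FORCE is the grip in N (left out, the last holds). Time passes only in rows, so rows that repeat a pose let the fingers close. It gives the time, the measured TCP pose, the force and the opening at its end, in the units of the state.
- manip.read_state(): the state, without advancing time (a new reading comes with each control period).
- manip.camera(name): name is "side" or "top" or "wrist"; returns the picture (420x560x3 uint8, red, green, blue); there is no depth.
- manip.camera_model(name): a dict with "fx", "fy", "cx", "cy" (pixels), "cam_to_world" (4x4, takes a point from camera to world coordinates); the wrist camera has in their place "T_tool_cam" (4x4, takes a point from camera to tool coordinates, whose origin is the TCP and whose axes are the flange's). Camera axes: x right, y up, looking along -z (the intrinsics and any distortion apply to the point x, -y, -z); pixel columns grow to the right and rows downward; lengths in mm; the calibration is good to about 2 mm. The wrist camera is an equidistant fisheye: a pixel r from the principal point sees the ray r / f radians off the axis. A picture is of the moment at which its call begins: read the wrist's pose just before it. camera_model takes no time and is no camera call.
- manip.sign_off(): hands the job in, once; it reports no verdict.
The state is a dict: "clock": time; "joints": joint angles; "qd": joint speeds; "effort": joint torques, N m; "eef_pos": TCP position; "eef_rot": TCP orientation; "wrist_force": force on the tool from outside, world axes, zero at the start; "moment": the same for the moment, N m; "finger_gap": finger opening in mm.
Only numpy, scipy, OpenCV 4.12 (cv2) and the standard library are available. Lean on these libraries where they do the work, as an engineer would, in place of code of your own. Each camera call takes 0.05 s, during which the arm holds its last target.

### The job

Pull the chest's drawer all the way out to its stop, then exchange the stone vials: every black-capped vial in the bench stand goes down into a free hole of the rack in the drawer, and every corked vial in the drawer comes out into a free hole of the bench stand, all fully home and upright. Then push the drawer fully shut and let go. The vials are thin glass, so grip them lightly, do not ram them into the racks or let them topple, and leave the other things on the bench where they are.

Things in the scene. Friction and masses are not known exactly. Their poses are not given: they have to be found in the camera images.
- chest: Low wooden chest on the bench, 253 deep (x) x 260 wide (y) x 118 mm tall, with one drawer. Origin: centre of its underside; its front looks along its own -x, towards the robot, roughly. It is fixed.
- drawer (a joint): How far the drawer is out, in m: 0 shut, 0.176 at its stop; it slides along the chest's own -x, with about 1 N of friction, and stays where left. Its walls rise 80 mm and its front panel 92 mm above its underside, which is 16 mm above the bench. At the stop the rear row of rack holes is about 60 mm clear of the chest's face.
- drawer_handle (a point): Middle of the drawer's handle: a level brass bar 11 mm thick, 120 mm long along the chest's y, 35 mm in front of the drawer's face and about 40 mm below the chest's top; it moves with the drawer and can be pinched from above.
- drawer_rack (a point): Rack fixed in the drawer, moving with it, axes as the chest's: a dark wooden block 110 x 170 x 32 mm (x, y, z) with six round holes 21 mm wide, 26 mm deep (floors at z = 6 mm, mouths at z = 32 mm), centres at x = -31, +31 mm and y = -55, 0, +55 mm. Origin: centre of its underside, z up. The drawer's front panel is about 46 mm in front of its first row.
- stand: Bench stand, loose on the bench, 0.6 kg, can be pushed about; after a knock vials may lean in it by up to 0.12 rad: a wooden block 110 x 170 x 32 mm (x, y, z) with six round holes 21 mm wide, 26 mm deep (floors at z = 6 mm, mouths at z = 32 mm), centres at x = -31, +31 mm and y = -55, 0, +55 mm. Origin: centre of its underside, z up. 
- capped0: Glass vial of white stones, 18 mm wide, 70 mm tall; its top 14 mm is a black flat screw cap, also 18 mm wide. Starts in a hole of the stand, 38 mm showing above the block. Some are absent (None from the start). Origin: centre of its foot, z along its axis. 30 g. Thin glass: cracks if gripped with over 40 N; 20 N holds it.
- capped1: Glass vial of white stones, 18 mm wide, 70 mm tall; its top 14 mm is a black flat screw cap, also 18 mm wide. Starts in a hole of the stand, 38 mm showing above the block. Some are absent (None from the start). Origin: centre of its foot, z along its axis. 30 g. Thin glass: cracks if gripped with over 40 N; 20 N holds it.
- capped2: Glass vial of white stones, 18 mm wide, 70 mm tall; its top 14 mm is a black flat screw cap, also 18 mm wide. Starts in a hole of the stand, 38 mm showing above the block. Some are absent (None from the start). Origin: centre of its foot, z along its axis. 30 g. Thin glass: cracks if gripped with over 40 N; 20 N holds it.
- capped3: Glass vial of white stones, 18 mm wide, 70 mm tall; its top 14 mm is a black flat screw cap, also 18 mm wide. Starts in a hole of the stand, 38 mm showing above the block. Some are absent (None from the start). Origin: centre of its foot, z along its axis. 30 g. Thin glass: cracks if gripped with over 40 N; 20 N holds it.
- capped4: Glass vial of white stones, 18 mm wide, 70 mm tall; its top 14 mm is a black flat screw cap, also 18 mm wide. Starts in a hole of the stand, 38 mm showing above the block. Some are absent (None from the start). Origin: centre of its foot, z along its axis. 30 g. Thin glass: cracks if gripped with over 40 N; 20 N holds it.
- corked0: Glass vial of dark stones, 18 mm wide up to 58 mm, then a narrow cork, 11 mm wide, up to 70 mm: grip it by the glass. Starts in a hole of the drawer's rack, hidden until the drawer is open. Some are absent (None from the start). Origin: centre of its foot, z along its axis. 30 g. Thin glass: cracks if gripped with over 40 N; 20 N holds it.
- corked1: Glass vial of dark stones, 18 mm wide up to 58 mm, then a narrow cork, 11 mm wide, up to 70 mm: grip it by the glass. Starts in a hole of the drawer's rack, hidden until the drawer is open. Some are absent (None from the start). Origin: centre of its foot, z along its axis. 30 g. Thin glass: cracks if gripped with over 40 N; 20 N holds it.
- corked2: Glass vial of dark stones, 18 mm wide up to 58 mm, then a narrow cork, 11 mm wide, up to 70 mm: grip it by the glass. Starts in a hole of the drawer's rack, hidden until the drawer is open. Some are absent (None from the start). Origin: centre of its foot, z along its axis. 30 g. Thin glass: cracks if gripped with over 40 N; 20 N holds it.
- tin: Shallow open metal tin, 95 x 60 x 22 mm; bystander, loose. Origin: centre of its underside.
- jar: Glass jar with metal lid, 56 mm across, 75 mm tall; bystander, loose. Origin: centre of its underside.
- burnisher: Burnisher 160 mm long with a wooden handle, lying; bystander, loose. Origin: centre of its underside.
- bench_brush: Hand brush 200 mm long, lying; bystander, loose. Origin: centre of its underside.
- carton: Open cardboard carton 70 x 70 x 30 mm; bystander, loose. Origin: centre of its underside.
- steel_block: Steel bench block 65 x 65 x 20 mm; bystander, loose. Origin: centre of its underside.

How it is judged (in metres and radians):
On the way, in this order (a step that is already met when the one before it is completed fails the run):
1. the drawer is out to its stop (value of joint drawer above 0.168 m), for 0.2 s.
2. with the drawer still out, every capped vial is home in the drawer's rack and every corked vial home in the bench stand (z of capped0 in the frame of drawer_rack between 0 and 0.011 m and angle between each of capped0, capped1, capped2, capped3, capped4, corked0, corked1, corked2's own z axis and vertical below 0.2 rad and x of capped0 in the frame of drawer_rack between -0.05 and 0.05 m and y of capped0 in the frame of drawer_rack between -0.08 and 0.08 m and z of capped1 in the frame of drawer_rack between 0 and 0.011 m and x of capped1 in the frame of drawer_rack between -0.05 and 0.05 m and y of capped1 in the frame of drawer_rack between -0.08 and 0.08 m and z of capped2 in the frame of drawer_rack between 0 and 0.011 m and x of capped2 in the frame of drawer_rack between -0.05 and 0.05 m and y of capped2 in the frame of drawer_rack between -0.08 and 0.08 m and z of capped3 in the frame of drawer_rack between 0 and 0.011 m and x of capped3 in the frame of drawer_rack between -0.05 and 0.05 m and y of capped3 in the frame of drawer_rack between -0.08 and 0.08 m and z of capped4 in the frame of drawer_rack between 0 and 0.011 m and x of capped4 in the frame of drawer_rack between -0.05 and 0.05 m and y of capped4 in the frame of drawer_rack between -0.08 and 0.08 m and z of corked0 in the frame of stand between 0 and 0.011 m and x of corked0 in the frame of stand between -0.05 and 0.05 m and y of corked0 in the frame of stand between -0.08 and 0.08 m and z of corked1 in the frame of stand between 0 and 0.011 m and x of corked1 in the frame of stand between -0.05 and 0.05 m and y of corked1 in the frame of stand between -0.08 and 0.08 m and z of corked2 in the frame of stand between 0 and 0.011 m and x of corked2 in the frame of stand between -0.05 and 0.05 m and y of corked2 in the frame of stand between -0.08 and 0.08 m and value of joint drawer above 0.1 m), for 0.2 s.
At the end, for the whole second after the job is handed in: The drawer is shut to within 8 mm; every capped vial stands in a hole of the drawer's rack and every corked vial in a hole of the bench stand, its foot within 5 mm of the hole's floor, within 0.2 rad of upright and at rest (z of capped0 in the frame of drawer_rack between 0 and 0.011 m and angle between each of capped0, capped1, capped2, capped3, capped4, corked0, corked1, corked2's own z axis and vertical below 0.2 rad and x of capped0 in the frame of drawer_rack between -0.05 and 0.05 m and y of capped0 in the frame of drawer_rack between -0.08 and 0.08 m and z of capped1 in the frame of drawer_rack between 0 and 0.011 m and x of capped1 in the frame of drawer_rack between -0.05 and 0.05 m and y of capped1 in the frame of drawer_rack between -0.08 and 0.08 m and z of capped2 in the frame of drawer_rack between 0 and 0.011 m and x of capped2 in the frame of drawer_rack between -0.05 and 0.05 m and y of capped2 in the frame of drawer_rack between -0.08 and 0.08 m and z of capped3 in the frame of drawer_rack between 0 and 0.011 m and x of capped3 in the frame of drawer_rack between -0.05 and 0.05 m and y of capped3 in the frame of drawer_rack between -0.08 and 0.08 m and z of capped4 in the frame of drawer_rack between 0 and 0.011 m and x of capped4 in the frame of drawer_rack between -0.05 and 0.05 m and y of capped4 in the frame of drawer_rack between -0.08 and 0.08 m and z of corked0 in the frame of stand between 0 and 0.011 m and x of corked0 in the frame of stand between -0.05 and 0.05 m and y of corked0 in the frame of stand between -0.08 and 0.08 m and z of corked1 in the frame of stand between 0 and 0.011 m and x of corked1 in the frame of stand between -0.05 and 0.05 m and y of corked1 in the frame of stand between -0.08 and 0.08 m and z of corked2 in the frame of stand between 0 and 0.011 m and x of corked2 in the frame of stand between -0.05 and 0.05 m and y of corked2 in the frame of stand between -0.08 and 0.08 m and linear speed of each of capped0, capped1, capped2, capped3, capped4, corked0, corked1, corked2 below 0.02 m/s and value of joint drawer below 0.008 m); the robot touches nothing.
It fails at once if a vial is gripped too hard: the two fingers together press on it with more than 90 N, that is 45 N each (contact force between any of capped0, capped1, capped2, capped3, capped4, corked0, corked1, corked2 and the fingers above 90 N).
It fails at once if a vial is rammed into or against the chest, its drawer or the rack in it with more than 40 N (contact force between any of capped0, capped1, capped2, capped3, capped4, corked0, corked1, corked2 and chest above 40 N).
It fails at once if a vial is rammed into or against the bench stand with more than 40 N (contact force between any of capped0, capped1, capped2, capped3, capped4, corked0, corked1, corked2 and stand above 40 N).
It fails at once if a vial topples (leans over by more than 0.9 rad) (angle between any of capped0, capped1, capped2, capped3, capped4, corked0, corked1, corked2's own z axis and vertical above 0.9 rad).
It fails at once if a bystander is moved by more than 40 mm (distance of any of tin, jar, burnisher, bench_brush, carton, steel_block from where it was at the start of the episode above 0.04 m).
Of capped0, capped1, capped2, capped3, capped4 only 3 to 4 are there at a start; the rules pass over those that are not, and their reading is None.
Of corked0, corked1, corked2 only 1 to 2 are there at a start; the rules pass over those that are not, and their reading is None.
At some moment in a run one of stand may be knocked a few centimetres aside while the robot is not near it.
It also fails if it takes over 210 s, if anything falls off the work surface, if the arm or the gripper's body presses on something with over 40 N, if the wrist force passes 120 N, or if a joint passes its speed limit or range.

## Working session

There is one attempt and no reset: what is moved stays moved. The work goes in short steps, Python scripts to look and compute and a shell command to move; the robot and the scene stay as the last step left them, time stands still between calls to the robot, and variables do not carry over. Pictures are saved under pics/ and viewed, and the job is handed in when it is done.

```bash
ls; mkdir -p pics; python3 - <<'E'
from cell import manip
import cv2,json
s=manip.read_state();print(s)
for n in ("side","top","wrist"):
    cv2.imwrite(f"pics/{n}0.png",manip.camera(n)[:,:,::-1])
    m=manip.camera_model(n);print(n,m)
E
```

```text
pics
{'clock': 0.0, 'joints': array([ 1.22639681e+00,  3.00491249e-01,  1.52157246e+00, -1.67820479e-05,
        1.32075553e+00, -6.66220513e-02]), 'qd': array([-0.00074087,  0.00100178,  0.00158764, -0.00111255, -0.00078956,
        0.00016737]), 'effort': array([-3.27615311e-06, -5.31790030e+01, -3.52765703e+01,  7.08995503e-02,
        2.41306279e-02, -5.54486394e-05]), 'eef_pos': array([150.74606059, 528.65208035, 204.87894307]), 'eef_rot': array([-3.14036771e+00, -6.54380614e-05,  2.86381931e+00]), 'wrist_force': array([ 0.80119367, -0.01853021,  1.07217461]), 'moment': array([ 0.01701292, -0.04394436, -0.00829274]), 'finger_gap': 94.20642103598385}
side {'fx': 379.04193675400734, 'fy': 379.04193675400734, 'cx': 275.7952911617617, 'cy': 201.06943960424954, 'cam_to_world': array([[ 8.17306182e-01,  4.11151252e-01, -4.03689549e-01,
         1.18136793e+02],
       [-5.76202812e-01,  5.84358157e-01, -5.71415666e-01,
        -6.44826473e+02],
       [ 9.61014129e-04,  6.99628610e-01,  7.14506042e-01,
         9.22285857e+02],
       [ 0.00000000e+00,  0.00000000e+00,  0.00000000e+00
[... 257 characters left out ...]
1,  4.58649679e-03,  4.91702008e-03,
         7.60734187e+00],
       [ 5.59766971e-03,  1.62672072e-01,  9.86664311e-01,
         1.36989361e+03],
       [ 0.00000000e+00,  0.00000000e+00,  0.00000000e+00,
         1.00000000e+00]])}
wrist {'fx': 325.19226210127806, 'fy': 325.19226210127806, 'cx': 284.2532825897354, 'cy': 208.17398839849108, 'T_tool_cam': array([[ 1.42875353e-03,  9.70861629e-01,  2.39636507e-01,
         6.92178451e+01],
       [ 9.99998860e-01, -1.27019764e-03, -8.16093296e-04,
        -6.34643138e-01],
       [-4.87927940e-04,  2.39637400e-01, -9.70862338e-01,
        -1.79147627e+02],
       [ 0.00000000e+00,  0.00000000e+00,  0.00000000e+00,
         1.00000000e+00]])}
```

View pics/side0.png

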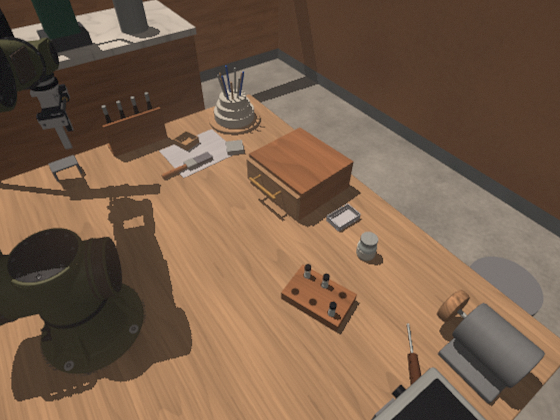

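View pics/top0.png

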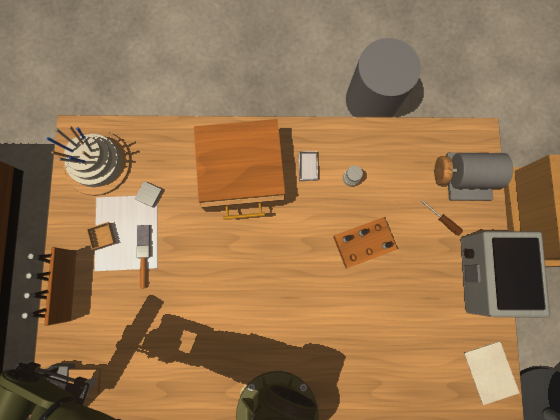

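View pics/wrist0.png

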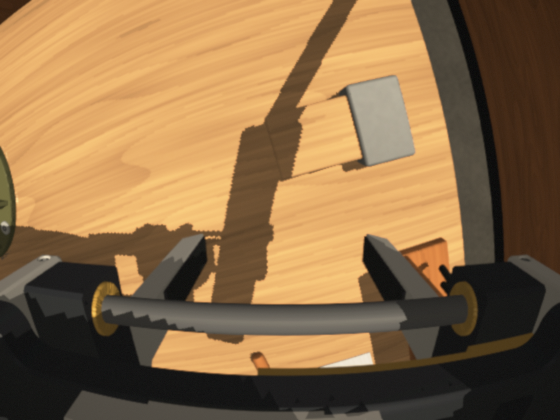

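```bash
cat > h.py <<'E'
import numpy as np,cv2
from scipy.spatial.transform import Rotation as Ro
from cell import manip
def pose(s=None):
    s=s or manip.read_state()
    return np.array(s['eef_pos']),Ro.from_euler('xyz',s['eef_rot']).as_matrix()
def grab(n,fn=None):
    p=pose(); im=manip.camera(n)[:,:,::-1].copy()
    if fn: cv2.imwrite('pics/'+fn,im)
    return im,camT(n,p)
def camT(n,p=None):
    m=manip.camera_model(n)
    if n!='wrist': return m,np.array(m['cam_to_world'])
    T=np.eye(4);p=p or pose();T[:3,:3]=p[1];T[:3,3]=p[0]
    return m,T@np.array(m['T_tool_cam'])
def ray(n,uv,c):
    m,T=c; x=(uv[0]-m['cx'])/m['fx'];y=(uv[1]-m['cy'])/m['fy']
    if n=='wrist':
        r=np.hypot(x,y); k=np.sin(r)/r if r>1e-9 else 1
        d=np.array([x*k,-y*k,-np.cos(r)])
    else: d=np.array([x,-y,-1])
    return T[:3,3],T[:3,:3]@d
def plane(n,uv,z,c):
    o,d=ray(n,uv,c);return o+d*(z-o[2])/d[2]
def proj(n,P,c):
    m,T=c; q=T[:3,:3].T@(np.array(P,float)-T[:3,3]); x,y,z=q[0],-q[1],-q[2]
    if n=='wrist':
        t=np.arctan2(np.hypot(x,y),z);k=t/max(np.hypot(x,y),1e-9);x,y=x*k,y*k
    else: x,y=x/z,y/z
    return np.array([m['fx']*x+m['cx'],m['fy']*y+m['cy']])
def crop(im,x0,y0,x1,y1,k,fn):
    cv2.imwrite('pics/'+fn,cv2.resize(im[y0:y1,x0:x1],None,fx=k,fy=k,interpolation=cv2.INTER_CUBIC))
def delta(target,yaw=None):
    """print tool-frame delta and rotation to reach world target TCP (tool down)"""
    p,R=pose()
    print('pos',p.round(1),'d_tool(m)',(R.T@(np.array(target)-p)/1000).round(4))
    if yaw is not None:
        Rt=Ro.from_euler('xyz',[np.pi,0,yaw]).as_matrix()
        print('rot',Ro.from_matrix(R.T@Rt).as_rotvec().round(4))
E
python3 - <<'E'
from h import *
im=cv2.imread('pics/top0.png'); crop(im,320,200,410,280,8,'t0s.png'); crop(im,185,110,300,230,5,'t0c.png')
c=camT('top')
for uv,z in [((195,126),118),((277,120),118),((285,196),118),((200,203),118),((225,216),78),((270,212),78),((334,237),32),((387,217),32),((398,248),32),((345,268),32)]: print(uv,plane('top',uv,z,c).round(0))
E
```

```text
(195, 126) [866. 257. 118.]
(277, 120) [887.   4. 118.]
(285, 196) [647. -21. 118.]
(200, 203) [624. 233. 118.]
(225, 216) [591. 162.  78.]
(270, 212) [604.  24.  78.]
(334, 237) [ 533. -179.   32.]
(387, 217) [ 597. -349.   32.]
(398, 248) [ 499. -380.   32.]
(345, 268) [ 436. -211.   32.]
```

View pics/t0s.png

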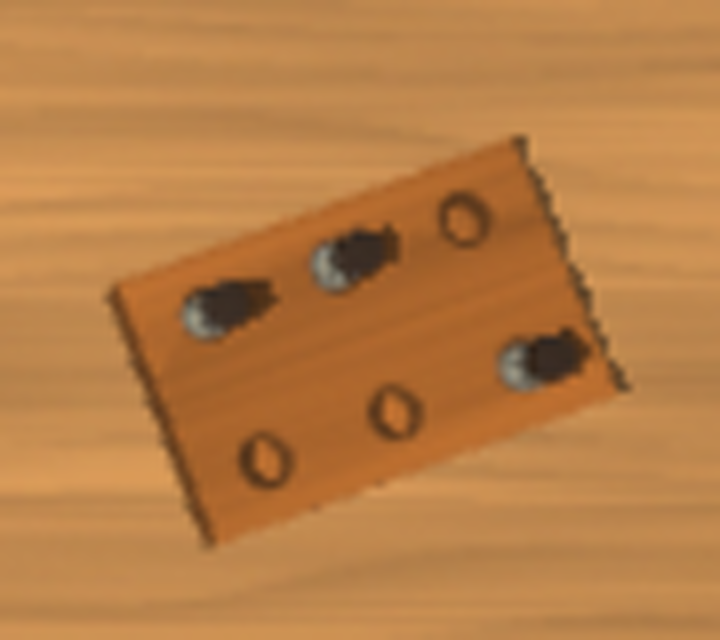

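View pics/t0c.png

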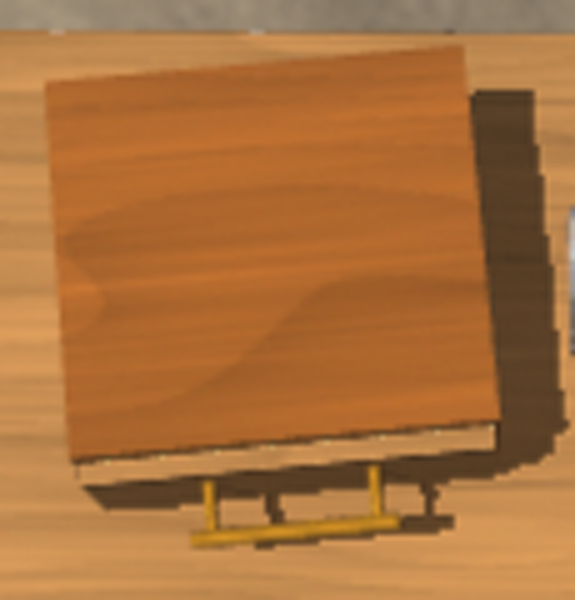

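```bash
python3 - <<'E'
from h import *
im=cv2.imread('pics/top0.png');c=camT('top')
for uv in [(223,218.2),(265,214.4)]: print(plane('top',uv,83,c).round(1))
im2=cv2.imread('pics/side0.png'); crop(im2,235,125,360,220,6,'s0c.png')
h=plane('top',(244,216.3),82,c); print(h, proj('side',[h[0],h[1],78],camT('side')))
delta([h[0],h[1],190],1.66)
E
```

```text
[583.6 167.4  83. ]
[595.9  39.   83. ]
[589.89216357 103.37613874  82.        ] [261.40637906 188.50079474]
pos [150.8 528.7 205. ] d_tool(m) [-0.5389 -0.2886  0.0152]
rot [-8.0000e-04  5.0000e-04  1.2038e+00]
```

View pics/s0c.png

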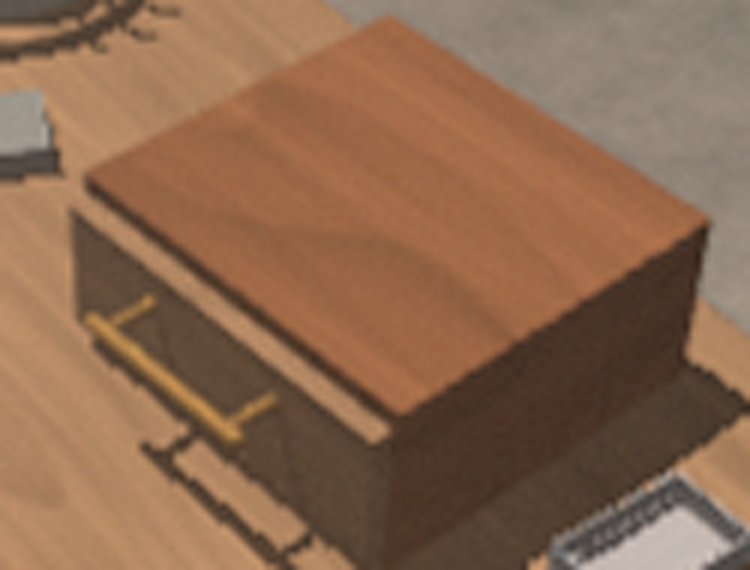

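```bash
python3 -m pendant '[{"claw":0.03,"delta_pos":[-0.05,-0.03,0],"rotation":[0,0,0.12]},{"claw":0.03,"delta_pos":[-0.1,-0.055,0],"rotation":[0,0,0.25]},{"claw":0.03,"delta_pos":[-0.15,-0.08,0],"rotation":[0,0,0.38]},{"claw":0.03,"delta_pos":[-0.2,-0.11,0],"rotation":[0,0,0.5]},{"claw":0.03,"delta_pos":[-0.25,-0.135,0],"rotation":[0,0,0.62]},{"claw":0.03,"delta_pos":[-0.3,-0.16,0],"rotation":[0,0,0.74]},{"claw":0.03,"delta_pos":[-0.35,-0.19,0],"rotation":[0,0,0.86]},{"claw":0.03,"delta_pos":[-0.4,-0.215,0],"rotation":[0,0,0.98]},{"claw":0.03,"delta_pos":[-0.45,-0.24,0],"rotation":[0,0,1.09]},{"claw":0.03,"delta_pos":[-0.5,-0.27,0],"rotation":[0,0,1.204]}]' 20
python3 - <<'E'
from h import *
delta([589.9,103.4,190],1.665)
im,c=grab('wrist','w1.png')
E
```

```text
clock: 1.4
eef_pos: [558.7, 130.6, 205.0]
eef_rot: [-3.141, 0.001, 1.656]
wrist_force: [-0.4, 0.6, 0.2]
finger_gap: 30.1
pos [558.7 130.6 205. ] d_tool(m) [-0.0297  0.0288  0.015 ]
rot [-0.0006  0.0007 -0.0087]
```

View pics/w1.png

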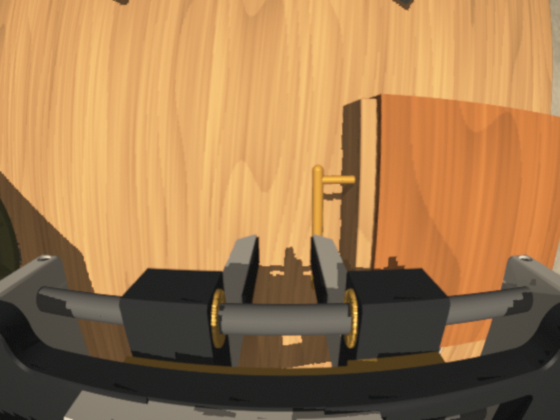

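```bash
python3 - <<'E'
from h import *
c=camT('wrist')
for uv in [(318,167),(318,225)]: print(plane('wrist',uv,82,c).round(1))
delta([589.9,103.4,110],1.665)
E
```

```text
[590.5 161.8  82. ]
[596.2 105.6  82. ]
pos [561.8 125.8 204.6] d_tool(m) [-0.0243  0.0263  0.0946]
rot [-0.0002  0.0021 -0.0182]
```

```bash
python3 -m pendant '[{"claw":0.03,"delta_pos":[-0.024,0.028,0.01],"rotation":[0,0,-0.01]},{"claw":0.03,"delta_pos":[-0.024,0.028,0.04],"rotation":[0,0,-0.01]},{"claw":0.03,"delta_pos":[-0.024,0.028,0.08],"rotation":[0,0,-0.01]},{"claw":0.03,"delta_pos":[-0.024,0.028,0.1],"rotation":[0,0,-0.01]},{"claw":0.03,"delta_pos":[-0.024,0.028,0.1],"rotation":[0,0,-0.01]},{"claw":0.03,"delta_pos":[-0.024,0.028,0.1],"rotation":[0,0,-0.01]}]' 20
python3 - <<'E'
from h import *
im,c=grab('wrist','w2.png')
delta([591,103.4,62],1.665)
E
```

```text
clock: 2.2
eef_pos: [592.0, 103.9, 105.7]
eef_rot: [3.141, 0.002, 1.657]
wrist_force: [0.8, -1.0, 0.1]
finger_gap: 30.0
pos [592.1 103.9 105.9] d_tool(m) [-0.0003 -0.0012  0.0439]
rot [ 0.0016  0.002  -0.0081]
```

View pics/w2.png

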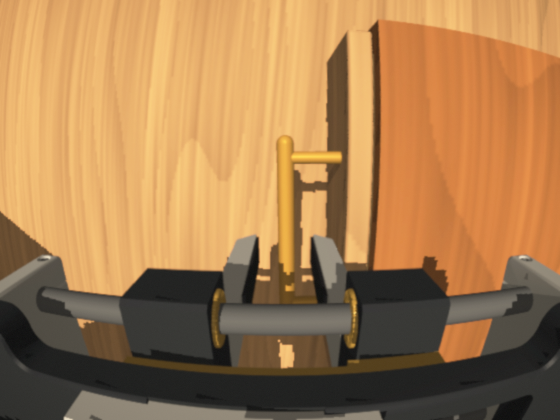

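The handle (col 287) sits midway between the fingers. Descend and pinch.

```bash
python3 -m pendant '[{"claw":0.03,"delta_pos":[0,0,0.02],"rotation":[0,0,0]},{"claw":0.03,"delta_pos":[0,0,0.044],"rotation":[0,0,0]},{"claw":0.03,"delta_pos":[0,0,0.044],"rotation":[0,0,0]},{"claw":0.004,"delta_pos":[0,0,0.044],"rotation":[0,0,0]},{"claw":0.004,"delta_pos":[0,0,0.044],"rotation":[0,0,0]},{"claw":0.004,"delta_pos":[0,0,0.044],"rotation":[0,0,0]},{"claw":0.004,"delta_pos":[0,0,0.044],"rotation":[0,0,0]}]' 25
```

```text
clock: 3.12
eef_pos: [592.7, 103.9, 63.0]
eef_rot: [3.138, 0.002, 1.657]
wrist_force: [-0.7, 0.2, 5.8]
finger_gap: 10.1
```

```bash
python3 -m pendant '[{"claw":0.004,"delta_pos":[0,-0.01,0],"rotation":[0,0,0]},{"claw":0.004,"delta_pos":[0,-0.03,0],"rotation":[0,0,0]},{"claw":0.004,"delta_pos":[0,-0.055,0],"rotation":[0,0,0]},{"claw":0.004,"delta_pos":[0,-0.08,0],"rotation":[0,0,0]},{"claw":0.004,"delta_pos":[0,-0.105,0],"rotation":[0,0,0]},{"claw":0.004,"delta_pos":[0,-0.13,0],"rotation":[0,0,0]},{"claw":0.004,"delta_pos":[0,-0.15,0],"rotation":[0,0,0]},{"claw":0.004,"delta_pos":[0,-0.165,0],"rotation":[0,0,0]},{"claw":0.004,"delta_pos":[0,-0.173,0],"rotation":[0,0,0]},{"claw":0.004,"delta_pos":[0,-0.175,0],"rotation":[0,0,0]}]'
python3 -m pendant '[{"claw":0.004,"delta_pos":[0,-0.003,0],"rotation":[0,0,0]},{"claw":0.004,"delta_pos":[0,-0.003,0],"rotation":[0,0,0]},{"claw":0.004,"delta_pos":[0,-0.003,0],"rotation":[0,0,0]}]'
```

```text
clock: 4.38
eef_pos: [418.2, 86.9, 63.0]
eef_rot: [3.137, 0.005, 1.657]
wrist_force: [3.2, -21.0, 4.8]
finger_gap: 10.0
clock: 4.75
eef_pos: [418.0, 86.4, 63.5]
eef_rot: [3.129, 0.006, 1.657]
wrist_force: [25.8, -2.6, -18.3]
finger_gap: 10.4
```

```bash
python3 -m pendant '[{"claw":0.03,"delta_pos":[0,0.001,0],"rotation":[0,0,0]},{"claw":0.03,"delta_pos":[0,0.001,0],"rotation":[0,0,0]},{"claw":0.03,"delta_pos":[0,0.001,0],"rotation":[0,0,0]},{"claw":0.03,"delta_pos":[0,0.001,-0.05],"rotation":[0,0,0]},{"claw":0.03,"delta_pos":[0,0.001,-0.1],"rotation":[0,0,0]},{"claw":0.03,"delta_pos":[-0.05,0,-0.15],"rotation":[0,0,0]},{"claw":0.03,"delta_pos":[-0.1,-0.0,-0.2],"rotation":[0,0,0]},{"claw":0.03,"delta_pos":[-0.15,-0.0,-0.24],"rotation":[0,0,0]},{"claw":0.03,"delta_pos":[-0.2,-0.0,-0.24],"rotation":[0,0,0]},{"claw":0.03,"delta_pos":[-0.2,-0.0,-0.24],"rotation":[0,0,0]}]'
python3 - <<'E'
from h import *
im,c=grab('wrist','w3.png')
im,c=grab('top','t3.png'); crop(im,185,110,300,320,3,'t3c.png')
im,c=grab('side','s3.png'); crop(im,180,110,380,280,4,'s3c.png')
print(manip.read_state()['eef_pos'])
E
```

```text
clock: 6.0
eef_pos: [431.8, -114.6, 305.2]
eef_rot: [3.128, 0.007, 1.653]
wrist_force: [0.4, 1.1, -0.9]
finger_gap: 29.9
[ 431.73622487 -111.06112494  304.27946199]
```

View pics/w3.png

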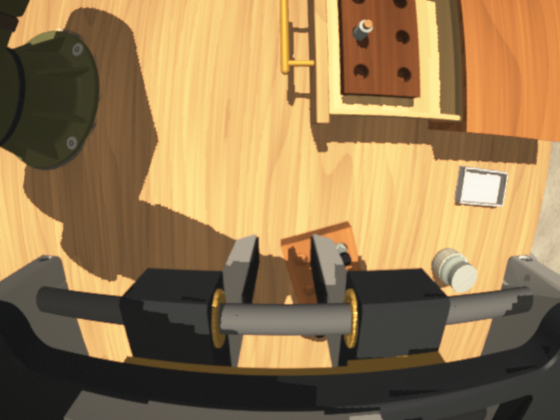

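View pics/t3.png

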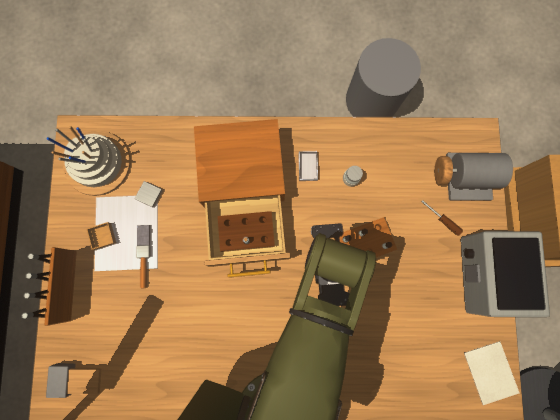

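View pics/s3c.png

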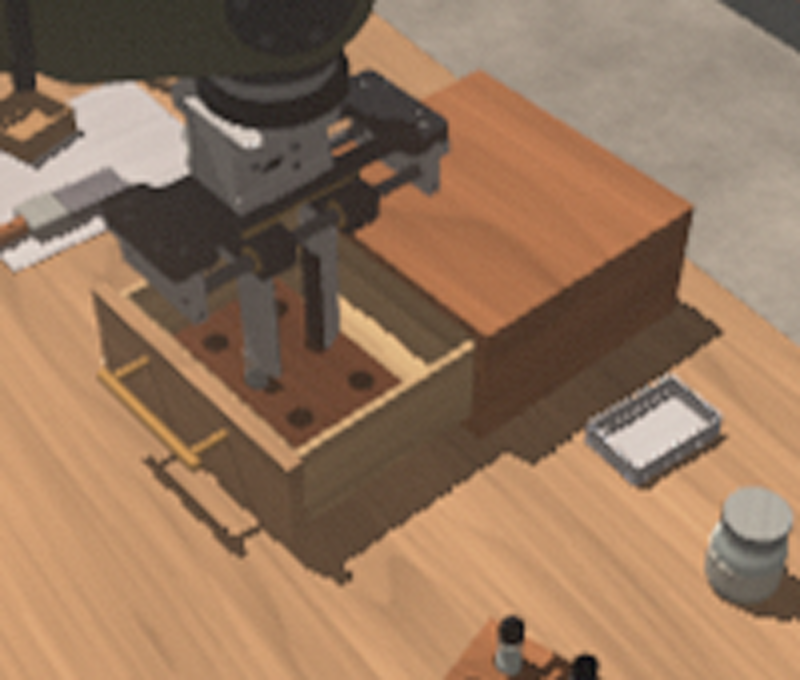

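```bash
python3 - <<'E'
from h import *
im=cv2.imread('pics/t3.png'); crop(im,195,190,300,285,7,'t3c.png')
E
```

```text
(no output)
```

View pics/t3c.png

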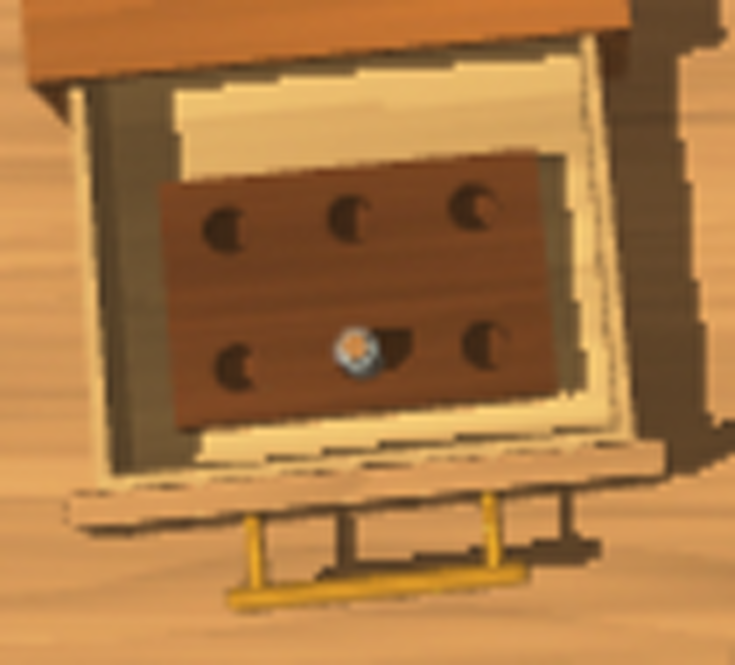

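```bash
python3 - <<'E'
from h import *
c=camT('top')
P=np.array([plane('top',(195+u/7,190+v/7),54,c) for u,v in [(160,185),(537,150),(555,395),(177,428)]])
print(P.round(1),P.mean(0)); print([np.linalg.norm(P[i]-P[i-1]) for i in range(4)])
m=P.mean(0)
delta([m[0],m[1]-110,230],1.67)
E
```

```text
[[593.4 187.3  54. ]
 [610.1  18.7  54. ]
 [500.2  10.1  54. ]
 [484.9 176.9  54. ]] [547.18219121  98.26145279  54.        ]
[np.float64(108.99505523716672), np.float64(169.37026944612415), np.float64(110.22659005094924), np.float64(167.4850916371999)]
pos [ 431.7 -111.1  304.3] d_tool(m) [0.0894 0.1227 0.0753]
rot [ 0.0121  0.0056 -0.0126]
```

```bash
python3 -m pendant '[{"claw":0.036,"delta_pos":[0.03,0.04,0.02],"rotation":[0,0,0]},{"claw":0.036,"delta_pos":[0.06,0.08,0.05],"rotation":[0.012,0.0056,-0.0126]},{"claw":0.036,"delta_pos":[0.089,0.123,0.075],"rotation":[0.012,0.0056,-0.0126]},{"claw":0.036,"delta_pos":[0.089,0.123,0.075],"rotation":[0.012,0.0056,-0.0126]},{"claw":0.036,"delta_pos":[0.089,0.123,0.075],"rotation":[0.012,0.0056,-0.0126]},{"claw":0.036,"delta_pos":[0.089,0.123,0.075],"rotation":[0.012,0.0056,-0.0126]}]'
python3 - <<'E'
from h import *
im,c=grab('wrist','w4.png'); crop(im,140,0,420,260,2.8,'w4c.png')
np.save('w4T.npy',c[1]); print(manip.read_state()['eef_pos'],manip.read_state()['eef_rot'])
E
```

```text
clock: 6.9
eef_pos: [547.2, -12.3, 231.5]
eef_rot: [3.14, 0.0, 1.67]
wrist_force: [-0.3, -0.6, -0.6]
finger_gap: 36.0
[547.20941009 -12.44099998 231.44372616] [3.13967081e+00 3.84090505e-04 1.66941930e+00]
```

View pics/w4c.png

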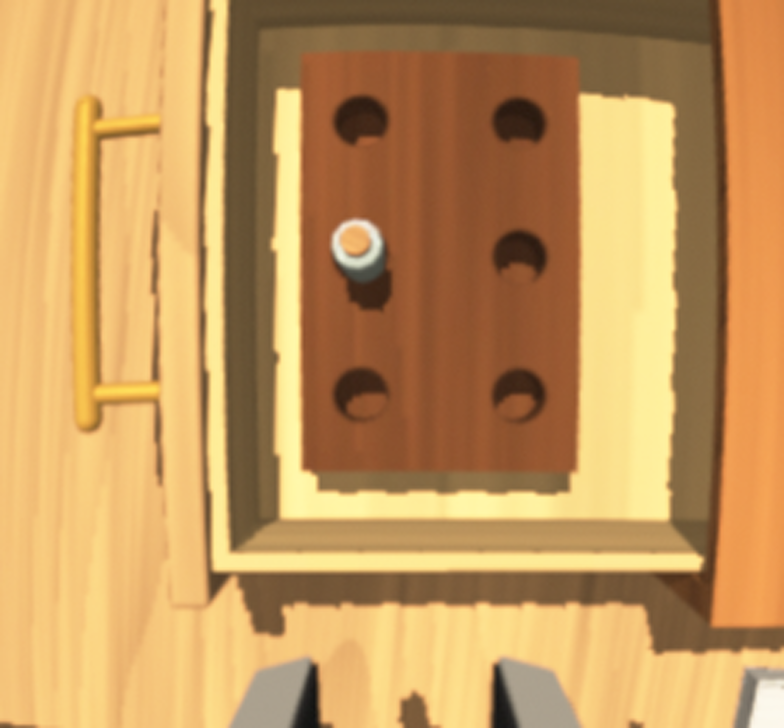

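```bash
python3 - <<'E'
from h import *
m=manip.camera_model('wrist');c=(m,np.load('w4T.npy'))
uv=[(361,121),(519,121),(519,256.5),(361,394),(519,395)]
R=np.array([[-31,55],[31,55],[31,0],[-31,-55],[31,-55]])
for z in (50,54,58):
    P=np.array([plane('wrist',((u+.5)/2.8-.5+140,(v+.5)/2.8-.5),z,c)[:2] for u,v in uv])
    # similarity fit
    A=R[:,0]+1j*R[:,1];B=P[:,0]+1j*P[:,1]
    a0=A.mean();b0=B.mean();k=np.vdot(A-a0,B-b0)/np.vdot(A-a0,A-a0)
    o=b0-k*a0; print(z,'scale',abs(k),'yaw',np.angle(k),'origin',o, 'res',abs(B-o-k*A).round(2))
v=plane('wrist',(354/2.8+140,240/2.8),98,c);print('cork top',v)
E
```

```text
50 scale 1.007836176461965 yaw 0.10165999662846818 origin (550.0074067782231+100.680246112723j) res [0.35 0.52 0.37 0.07 0.1 ]
54 scale 0.9966561220340452 yaw 0.1016599966284679 origin (549.8935153869664+100.18419788545553j) res [0.35 0.52 0.36 0.07 0.1 ]
58 scale 0.9854760676061255 yaw 0.10165999662846807 origin (549.7796239957099+99.68814965818808j) res [0.34 0.51 0.36 0.07 0.1 ]
cork top [519.37290935  96.63879999  98.        ]
```

```bash
python3 - <<'E'
from h import *
delta([519.2,96.9,112],1.6722)
E
```

```text
pos [547.2 -12.4 231.4] d_tool(m) [ 0.1116 -0.0173  0.1194]
rot [ 0.0019  0.0004 -0.0028]
```

```bash
python3 -m pendant '[{"claw":0.036,"delta_pos":[0.05,-0.008,0.0],"rotation":[0,0,-0.003]},{"claw":0.036,"delta_pos":[0.1116,-0.0173,0.02],"rotation":[0,0,-0.003]},{"claw":0.036,"delta_pos":[0.1116,-0.0173,0.06],"rotation":[0,0,-0.003]},{"claw":0.036,"delta_pos":[0.1116,-0.0173,0.1],"rotation":[0,0,-0.003]},{"claw":0.036,"delta_pos":[0.1116,-0.0173,0.119],"rotation":[0,0,-0.003]},{"claw":0.036,"delta_pos":[0.1116,-0.0173,0.119],"rotation":[0,0,-0.003]},{"claw":0.036,"delta_pos":[0.1116,-0.0173,0.119],"rotation":[0,0,-0.003]}]'
python3 - <<'E'
from h import *
im,c=grab('wrist','w5.png'); crop(im,140,100,420,360,2.8,'w5c.png')
delta([519.2,96.9,58],1.6722)
E
```

```text
clock: 7.82
eef_pos: [519.8, 96.7, 113.8]
eef_rot: [3.138, 0.0, 1.672]
wrist_force: [0.6, 0.1, -0.6]
finger_gap: 35.7
pos [519.8  96.7 113.9] d_tool(m) [ 0.0002 -0.0009  0.0559]
rot [ 0.0042  0.0003 -0.0002]
```

View pics/w5c.png

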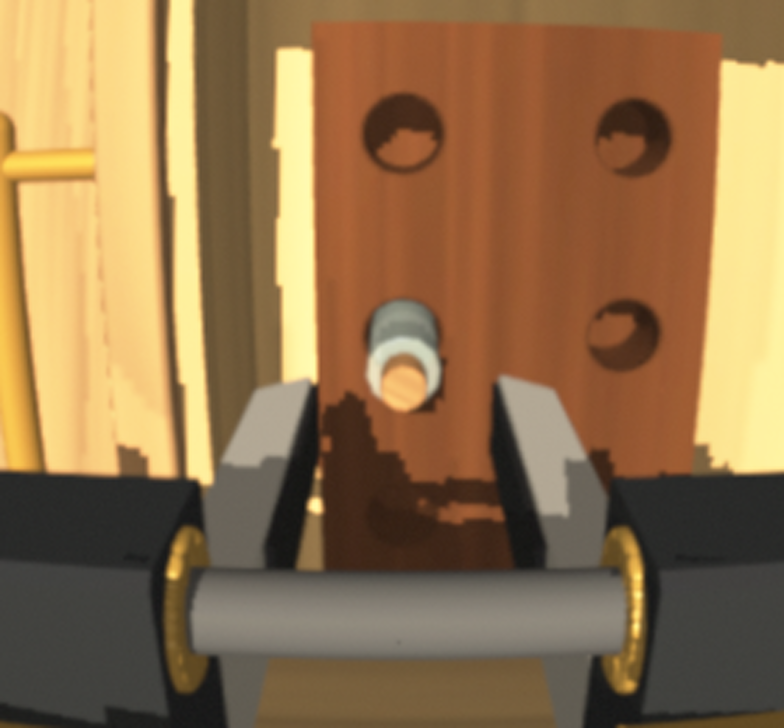

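```bash
python3 - <<'E'
from h import *
c=camT('wrist');p,R=pose()
f=lambda q:((proj('wrist',q,c)-[140,100])*2.8).round(0)
print(f(p),f(p+[0,0,-17]),f([519.2,96.9,97]))
for uv in [(404,385)]: print(plane('wrist',(uv[0]/2.8+140,uv[1]/2.8+100),97,c))
print('glass rim',plane('wrist',(404/2.8+140,366/2.8+100),85,c))
for s in(-1,1): print(f(p+R@[8,s*18,0]),f(p+R@[-8,s*18,0]))
E
```

```text
[405. 416.] [404. 389.] [401. 389.]
[519.69308831  97.83027197  97.        ]
glass rim [519.6794748   98.51851966  85.        ]
[318. 380.] [320. 450.]
[491. 380.] [489. 451.]
```

```bash
python3 -m pendant '[{"claw":0.036,"delta_pos":[0.001,0,0.025],"rotation":[0.004,0,0]},{"claw":0.036,"delta_pos":[0.001,0,0.045],"rotation":[0.004,0,0]},{"claw":0.036,"delta_pos":[0.001,0,0.056],"rotation":[0.004,0,0]},{"claw":0.036,"delta_pos":[0.001,0,0.056],"rotation":[0.004,0,0]},{"claw":0.024,"delta_pos":[0.001,0,0.056],"rotation":[0.004,0,0]},{"claw":0.014,"delta_pos":[0.001,0,0.056],"rotation":[0.004,0,0]},{"claw":0.014,"delta_pos":[0.001,0,0.056],"rotation":[0.004,0,0]},{"claw":0.014,"delta_pos":[0.001,0,0.056],"rotation":[0.004,0,0]}]' 20
python3 -c "
from h import *
print(manip.read_state())"
```

```text
clock: 8.88
eef_pos: [520.3, 97.8, 58.5]
eef_rot: [3.14, 0.0, 1.672]
wrist_force: [-1.6, -0.1, 6.0]
finger_gap: 17.4
{'clock': 8.875, 'joints': array([ 1.16782468e-01,  4.25519879e-01,  1.72238741e+00, -4.32096121e-04,
        9.92455129e-01,  1.57356991e-02]), 'qd': array([-0.00069786, -0.00114763, -0.00051361,  0.00108811, -0.00054903,
       -0.00030774]), 'effort': array([-2.08375615e-02, -5.13848412e+01, -2.78363335e+01,  6.69094920e-02,
       -2.90459460e-01, -6.72356546e-04]), 'eef_pos': array([520.29854404,  97.79189939,  58.50266358]), 'eef_rot': array([3.14035691e+00, 3.42712830e-04, 1.67207886e+00]), 'wrist_force': array([-1.55374296, -0.0738131 ,  5.99490411]), 'moment': array([-0.11799341,  0.28145085, -0.00973881]), 'finger_gap': 17.414059484869746}
```

```bash
python3 -m pendant '[{"claw":0.014,"delta_pos":[0,0,-0.01],"rotation":[0,0,0]},{"claw":0.014,"delta_pos":[0,0,-0.025],"rotation":[0,0,0]},{"claw":0.014,"delta_pos":[0,0,-0.045],"rotation":[0,0,0]},{"claw":0.014,"delta_pos":[0,0,-0.07],"rotation":[0,0,0]},{"claw":0.014,"delta_pos":[0,0,-0.1],"rotation":[0,0,0]},{"claw":0.014,"delta_pos":[0,0,-0.13],"rotation":[0,0,0]},{"claw":0.014,"delta_pos":[0,0,-0.15],"rotation":[0,0,0]},{"claw":0.014,"delta_pos":[0,0,-0.17],"rotation":[0,0,0]},{"claw":0.014,"delta_pos":[0,0,-0.17],"rotation":[0,0,0]},{"claw":0.014,"delta_pos":[0,0,-0.17],"rotation":[0,0,0]}]'
python3 -c "
from h import *
im,c=grab('wrist','w6.png')
delta([555,-383,230],1.93)"
```

```text
clock: 10.12
eef_pos: [519.8, 97.8, 228.0]
eef_rot: [3.141, 0.0, 1.672]
wrist_force: [-0.5, -0.0, -0.6]
finger_gap: 17.2
pos [519.7  97.8 227.8] d_tool(m) [-0.4819 -0.0135 -0.002 ]
rot [ 0.      0.0004 -0.2579]
```

View pics/w6.png

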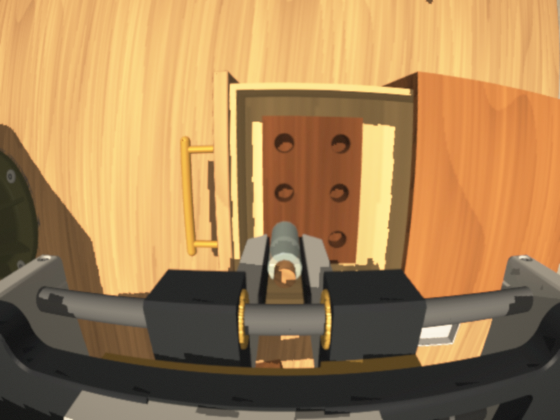

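```bash
python3 -m pendant '[{"claw":0.014,"delta_pos":[-0.03,0,0],"rotation":[0,0,0]},{"claw":0.014,"delta_pos":[-0.08,0,0],"rotation":[0,0,-0.05]},{"claw":0.014,"delta_pos":[-0.13,0,0],"rotation":[0,0,-0.1]},{"claw":0.014,"delta_pos":[-0.19,0,0],"rotation":[0,0,-0.15]},{"claw":0.014,"delta_pos":[-0.25,0,0],"rotation":[0,0,-0.2]},{"claw":0.014,"delta_pos":[-0.31,-0.005,0],"rotation":[0,0,-0.258]},{"claw":0.014,"delta_pos":[-0.37,-0.01,0],"rotation":[0,0,-0.258]},{"claw":0.014,"delta_pos":[-0.43,-0.013,0],"rotation":[0,0,-0.258]},{"claw":0.014,"delta_pos":[-0.47,-0.0135,0],"rotation":[0,0,-0.258]},{"claw":0.014,"delta_pos":[-0.482,-0.0135,0],"rotation":[0,0,-0.258]}]'
python3 -m pendant '[{"claw":0.014,"delta_pos":[0,0,0],"rotation":[0,0,0]},{"claw":0.014,"delta_pos":[0,0,0],"rotation":[0,0,0]}]'
python3 -c "
from h import *
im,c=grab('wrist','w7.png'); crop(im,140,0,420,260,2.8,'w7c.png')
np.save('w7T.npy',c[1]);delta([555,-383,230],1.93)"
```

```text
clock: 11.42
eef_pos: [554.3, -384.9, 226.2]
eef_rot: [-3.14, -0.002, 1.928]
wrist_force: [-0.2, -0.3, -0.8]
finger_gap: 17.6
clock: 11.68
eef_pos: [554.5, -383.7, 226.1]
eef_rot: [-3.14, -0.002, 1.929]
wrist_force: [0.5, -0.3, 0.0]
finger_gap: 17.5
pos [ 554.6 -383.7  226.4] d_tool(m) [ 0.0005  0.0006 -0.0036]
rot [-0.0012 -0.0016 -0.0009]
```

View pics/w7c.png

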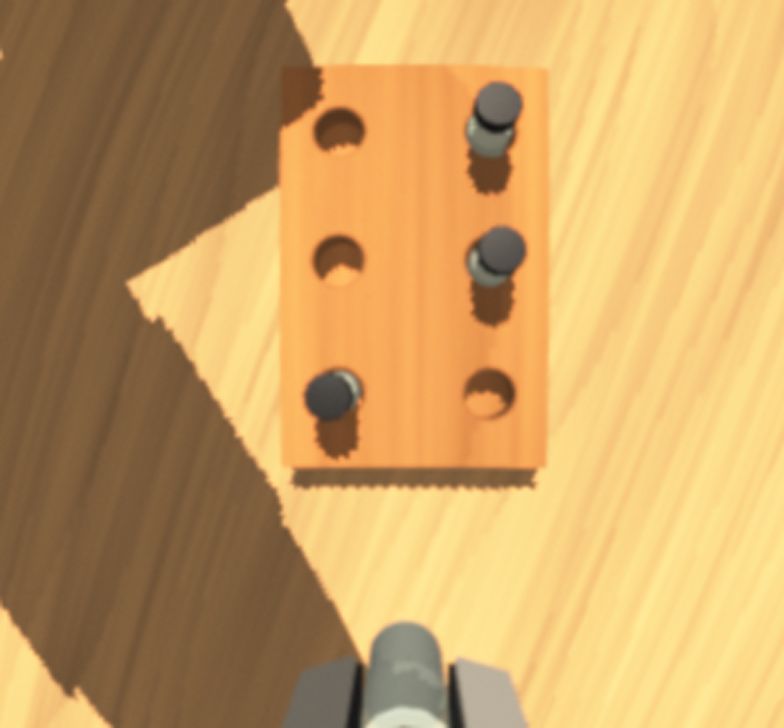

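```bash
cat >> h.py <<'E'
def fit(uv,R,zs,c,k0=2.8,off=(140,0)):
    R=np.array(R,float);uv=np.array(uv,float)
    for z in zs:
        P=np.array([plane('wrist',((u+.5)/k0-.5+off[0],(v+.5)/k0-.5+off[1]),z,c)[:2] for u,v in uv])
        A=R[:,0]+1j*R[:,1];B=P[:,0]+1j*P[:,1]
        a0=A.mean();b0=B.mean();k=np.vdot(A-a0,B-b0)/np.vdot(A-a0,A-a0)
        u=k/abs(k);o=b0-u*a0
        print(z,'scale %.4f yaw %.4f'%(abs(k),np.angle(k)),'origin',np.round(o,2),'res',abs(B-o-k*A+(k-u)*a0).round(2))
    return o,u
HO=[(x,y) for y in (55,0,-55) for x in (-31,31)]
def holes(o,u):
    for x,y in HO:
        q=o+u*(x+1j*y); print((x,y),round(q.real,1),round(q.imag,1))
E
python3 - <<'E'
from h import *
c=(manip.camera_model('wrist'),np.load('w7T.npy'))
o,u=fit([(340,130),(339,260),(489,394)],[(-31,55),(-31,0),(31,-55)],[28,32,36],c)
o,u=fit([(281,67),(549,67),(547,468),(284,468)],[(-55,85),(55,85),(55,-85),(-55,-85)],[28,36,32],c)
holes(o,u)
print(plane('wrist',(405/2.8+140,640/2.8),196,c), pose()[0])
print(proj('wrist',pose()[0]+[0,0,-30],c)*2.8-[140*2.8,0])
E
```

```text
28 scale 1.0092 yaw 0.3500 origin (518.31-277.09j) res [0.24 0.36 0.16]
32 scale 0.9985 yaw 0.3500 origin (518.54-277.51j) res [0.23 0.36 0.16]
36 scale 0.9878 yaw 0.3500 origin (518.77-277.92j) res [0.23 0.35 0.15]
28 scale 1.0124 yaw 0.3612 origin (518.77-277.25j) res [0.27 0.41 0.65 0.57]
36 scale 0.9909 yaw 0.3612 origin (519.02-278.15j) res [0.26 0.4  0.64 0.56]
32 scale 1.0016 yaw 0.3612 origin (518.9-277.7j) res [0.26 0.41 0.65 0.57]
(-31, 55) 470.5 -237.2
(31, 55) 528.5 -215.3
(-31, 0) 489.9 -288.7
(31, 0) 547.9 -266.7
(-31, -55) 509.3 -340.1
(31, -55) 567.3 -318.2
[ 553.4417597  -380.87383665  196.        ] [ 554.60862013 -383.70681906  226.35429055]
[405.3922895  652.54423843]
```

```bash
python3 - <<'E'
from h import *
c=(manip.camera_model('wrist'),np.load('w7T.npy'))
print(plane('wrist',(340/2.8+140,130/2.8),32,c))
delta([470.6,-236.8,226],1.925)
delta([470.6,-236.8,80],1.925)
E
```

```text
[ 470.95944906 -236.60653261   32.        ]
pos [ 554.6 -383.7  226.4] d_tool(m) [ 0.167  -0.0272  0.0007]
rot [-0.0012 -0.0016  0.0041]
pos [ 554.6 -383.7  226.4] d_tool(m) [ 0.1668 -0.027   0.1467]
rot [-0.0012 -0.0016  0.0041]
```

```bash
python3 -m pendant '[{"claw":0.014,"delta_pos":[0.04,-0.007,0],"rotation":[0,0,0]},{"claw":0.014,"delta_pos":[0.09,-0.015,0],"rotation":[-0.001,-0.0016,0.004]},{"claw":0.014,"delta_pos":[0.14,-0.023,0],"rotation":[-0.001,-0.0016,0.004]},{"claw":0.014,"delta_pos":[0.167,-0.027,0.02],"rotation":[-0.001,-0.0016,0.004]},{"claw":0.014,"delta_pos":[0.167,-0.027,0.06],"rotation":[-0.001,-0.0016,0.004]},{"claw":0.014,"delta_pos":[0.167,-0.027,0.1],"rotation":[-0.001,-0.0016,0.004]},{"claw":0.014,"delta_pos":[0.167,-0.027,0.13],"rotation":[-0.001,-0.0016,0.004]},{"claw":0.014,"delta_pos":[0.167,-0.027,0.146],"rotation":[-0.001,-0.0016,0.004]},{"claw":0.014,"delta_pos":[0.167,-0.027,0.146],"rotation":[-0.001,-0.0016,0.004]},{"claw":0.014,"delta_pos":[0.167,-0.027,0.146],"rotation":[-0.001,-0.0016,0.004]}]'
python3 -c "
from h import *
im,c=grab('wrist','w8.png'); crop(im,180,100,380,300,3,'w8c.png')
np.save('w8T.npy',c[1]);delta([470.6,-236.8,80],1.925)"
```

```text
clock: 12.98
eef_pos: [471.1, -236.8, 82.0]
eef_rot: [3.141, 0.002, 1.925]
wrist_force: [0.2, 0.3, -0.5]
finger_gap: 17.8
pos [ 471.1 -236.8   81.9] d_tool(m) [ 0.0002 -0.0005  0.0019]
rot [0.0011 0.0015 0.0003]
```

View pics/w8c.png

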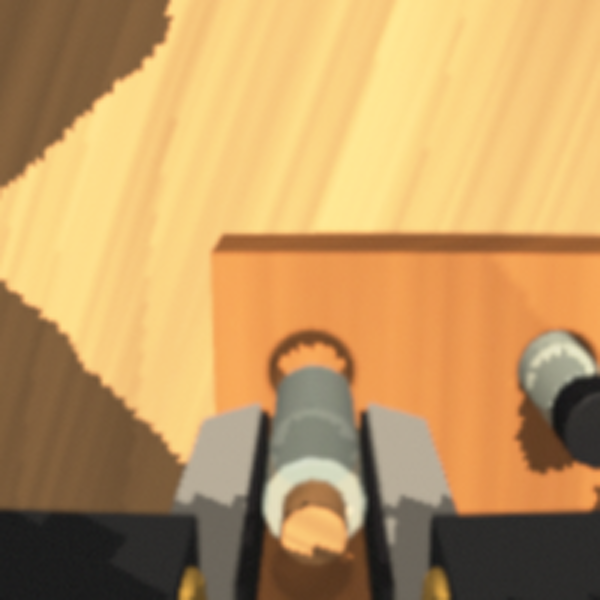

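```bash
cat >> h.py <<'E'
def rel(uv,z,c,k,off):
    """tool-frame xy (mm) of pixel on plane z, relative to TCP"""
    p,R=pose(); P=plane('wrist',((uv[0]+.5)/k-.5+off[0],(uv[1]+.5)/k-.5+off[1]),z,c)
    return (R.T@(P-p))[:2].round(2)
E
python3 - <<'E'
from h import *
c=(manip.camera_model('wrist'),np.load('w8T.npy'))
k=3;off=(180,100)
print('hole top',rel((312,331),32,c,k,off),'L',rel((269,365),32,c,k,off),'R',rel((355,365),32,c,k,off))
print('foot top',rel((315,366),51.5,c,k,off),'L',rel((274,395),51.5,c,k,off),'R',rel((355,395),51.5,c,k,off))
E
```

```text
hole top [10.9  -0.64] L [  2.31 -11.15] R [2.33 9.89]
foot top [7.75 0.06] L [ 0.91 -9.18] R [0.93 9.11]
```

```bash
python3 -m pendant '[{"claw":0.014,"delta_pos":[0.0012,-0.0006,0.008],"rotation":[0.001,0.0015,0]},{"claw":0.014,"delta_pos":[0.0012,-0.0006,0.014],"rotation":[0.001,0.0015,0]},{"claw":0.014,"delta_pos":[0.0012,-0.0006,0.018],"rotation":[0.001,0.0015,0]},{"claw":0.014,"delta_pos":[0.0012,-0.0006,0.022],"rotation":[0.001,0.0015,0]},{"claw":0.014,"delta_pos":[0.0012,-0.0006,0.025],"rotation":[0.001,0.0015,0]},{"claw":0.014,"delta_pos":[0.0012,-0.0006,0.028],"rotation":[0.001,0.0015,0]}]'
python3 -c "
from h import *
im,c=grab('wrist','w9.png'); crop(im,180,100,380,300,3,'w9c.png');delta([470.6,-236.8,38.5],1.925)"
```

```text
clock: 13.78
eef_pos: [470.2, -236.0, 53.8]
eef_rot: [3.141, 0.0, 1.925]
wrist_force: [0.3, -0.3, 0.2]
finger_gap: 17.5
pos [ 470.  -235.9   53.4] d_tool(m) [-0.0011  0.0002  0.0149]
rot [-0.0002 -0.0003  0.0003]
```

View pics/w9c.png

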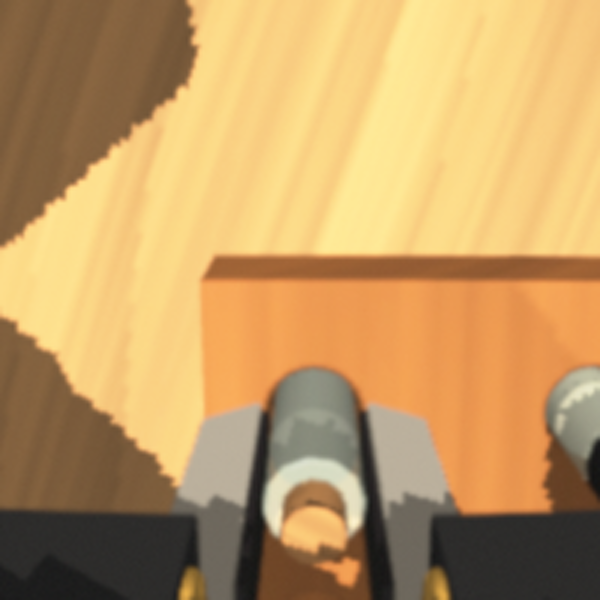

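```bash
python3 -m pendant '[{"claw":0.014,"delta_pos":[0,0,0.004],"rotation":[0,0,0]},{"claw":0.014,"delta_pos":[0,0,0.008],"rotation":[0,0,0]},{"claw":0.014,"delta_pos":[0,0,0.011],"rotation":[0,0,0]},{"claw":0.014,"delta_pos":[0,0,0.013],"rotation":[0,0,0]},{"claw":0.014,"delta_pos":[0,0,0.0145],"rotation":[0,0,0]},{"claw":0.014,"delta_pos":[0,0,0.0145],"rotation":[0,0,0]}]'
```

```text
clock: 14.58
eef_pos: [470.0, -235.8, 38.9]
eef_rot: [-3.141, -0.0, 1.925]
wrist_force: [-1.2, 0.8, -1.5]
finger_gap: 17.6
```

```bash
python3 -m pendant '[{"claw":0.014,"delta_pos":[0,0,0.001],"rotation":[0,0,0]},{"claw":0.014,"delta_pos":[0,0,0.0015],"rotation":[0,0,0]}]'; python3 -m pendant '[{"claw":0.022,"delta_pos":[0,0,0],"rotation":[0,0,0]},{"claw":0.03,"delta_pos":[0,0,0],"rotation":[0,0,0]},{"claw":0.036,"delta_pos":[0,0,0],"rotation":[0,0,0]},{"claw":0.036,"delta_pos":[0,0,-0.02],"rotation":[0,0,0]},{"claw":0.036,"delta_pos":[0,0,-0.05],"rotation":[0,0,0]},{"claw":0.036,"delta_pos":[0,0,-0.08],"rotation":[0,0,0]},{"claw":0.036,"delta_pos":[0,0,-0.08],"rotation":[0,0,0]},{"claw":0.036,"delta_pos":[0,0,-0.08],"rotation":[0,0,0]}]'
python3 -c "
from h import *
im,c=grab('wrist','w10.png'); np.save('w10T.npy',c[1]);p,R=pose();print(p);crop(im,140,60,420,320,2.8,'w10c.png')"
```

```text
clock: 14.82
eef_pos: [470.0, -235.9, 37.4]
eef_rot: [-3.141, -0.0, 1.925]
wrist_force: [0.2, 0.4, 0.4]
finger_gap: 17.6
clock: 15.82
eef_pos: [469.7, -235.6, 116.4]
eef_rot: [-3.141, -0.001, 1.925]
wrist_force: [-0.4, -0.5, -0.6]
finger_gap: 35.8
[ 469.59578061 -235.58997404  116.16353131]
```

View pics/w10c.png

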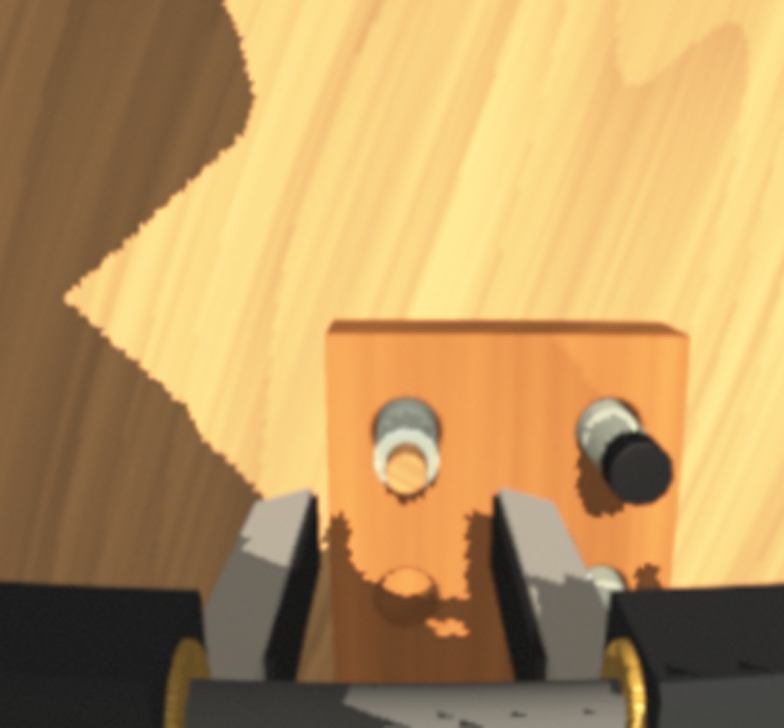

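```bash
python3 - <<'E'
from h import *
c=(manip.camera_model('wrist'),np.load('w10T.npy'));k=2.8;off=(140,60)
print('cap top rel tcp',rel((639,470),76,c,k,off),'cork top',rel((406,471),76,c,k,off),'front edge L,R',rel((328,335),32,c,k,off),rel((686,337),32,c,k,off))
p,R=pose();print('hole31,55 predicted rel (from w7)',R.T@(np.array([528.5,-215.3,0])-p))
E
```

```text
cap top rel tcp [ 0.16 60.32] cork top [0.13 0.16] front edge L,R [ 27.98 -22.66] [28.26 84.81]
hole31,55 predicted rel (from w7) [ -1.60835456  62.43386591 116.08092736]
```

```bash
python3 -m pendant '[{"claw":0.036,"delta_pos":[0,0.03,0],"rotation":[0,0,0]},{"claw":0.036,"delta_pos":[0,0.0605,0],"rotation":[0,0,0]},{"claw":0.036,"delta_pos":[0,0.0605,0.01],"rotation":[0,0,0]},{"claw":0.036,"delta_pos":[0,0.0605,0.01],"rotation":[0,0,0]}]'
python3 -c "
from h import *
im,c=grab('wrist','w11.png'); crop(im,140,60,420,320,2.8,'w11c.png')
print(rel((405,470),76,c,2.8,(140,60)));delta([529,-215,38],1.925)"
```

```text
clock: 16.38
eef_pos: [525.0, -214.3, 104.2]
eef_rot: [-3.138, -0.004, 1.925]
wrist_force: [-0.5, 0.7, -0.8]
finger_gap: 35.8
[ 4.67 -0.29]
pos [ 525.2 -214.6  105. ] d_tool(m) [-0.0018  0.0036  0.067 ]
rot [-0.0029 -0.0032 -0.0001]
```

View pics/w11c.png

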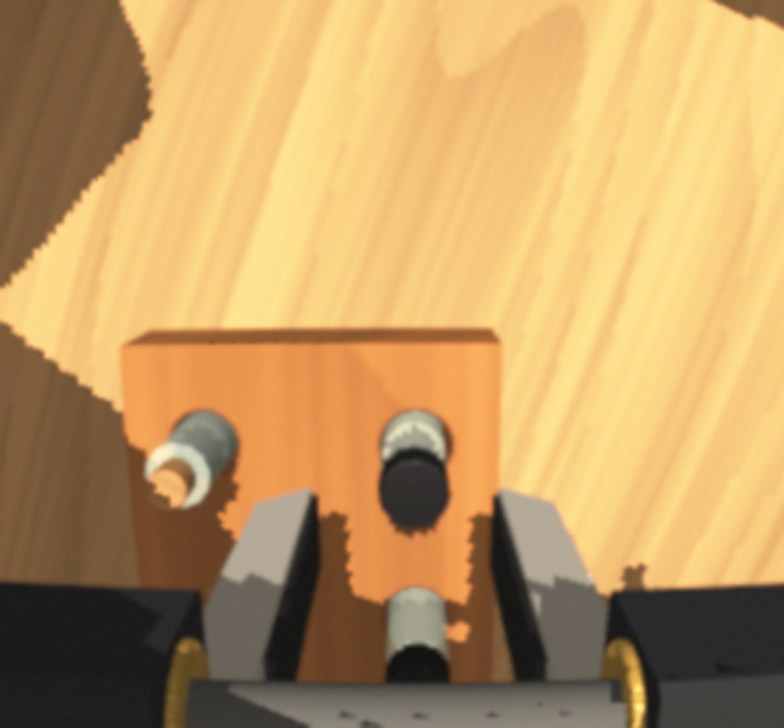

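```bash
python3 -c "
from h import *
c=camT('wrist')
print(rel((414,494),76,c,2.8,(140,60)))"
```

```text
[-2.02  1.99]
```

```bash
python3 -m pendant '[{"claw":0.036,"delta_pos":[-0.0018,0.0023,0.015],"rotation":[-0.003,-0.003,0]},{"claw":0.036,"delta_pos":[-0.0018,0.0023,0.04],"rotation":[-0.003,-0.003,0]},{"claw":0.036,"delta_pos":[-0.0018,0.0023,0.06],"rotation":[-0.003,-0.003,0]},{"claw":0.036,"delta_pos":[-0.0018,0.0023,0.067],"rotation":[-0.003,-0.003,0]},{"claw":0.036,"delta_pos":[-0.0018,0.0023,0.067],"rotation":[-0.003,-0.003,0]},{"claw":0.024,"delta_pos":[-0.0018,0.0023,0.067],"rotation":[-0.003,-0.003,0]},{"claw":0.014,"delta_pos":[-0.0018,0.0023,0.067],"rotation":[-0.003,-0.003,0]},{"claw":0.014,"delta_pos":[-0.0018,0.0023,0.067],"rotation":[-0.003,-0.003,0]},{"claw":0.014,"delta_pos":[-0.0018,0.0023,0.067],"rotation":[-0.003,-0.003,0]}]' 20
```

```text
clock: 17.55
eef_pos: [528.1, -215.5, 38.6]
eef_rot: [3.141, 0.001, 1.925]
wrist_force: [-0.4, 0.3, 5.4]
finger_gap: 17.9
```

```bash
python3 -m pendant '[{"claw":0.014,"delta_pos":[0,0,-0.01],"rotation":[0,0,0]},{"claw":0.014,"delta_pos":[0,0,-0.025],"rotation":[0,0,0]},{"claw":0.014,"delta_pos":[0,0,-0.045],"rotation":[0,0,0]},{"claw":0.014,"delta_pos":[0,0,-0.07],"rotation":[0,0,0]},{"claw":0.014,"delta_pos":[0,0,-0.1],"rotation":[0,0,0]},{"claw":0.014,"delta_pos":[0,0,-0.13],"rotation":[0,0,0]},{"claw":0.014,"delta_pos":[0,0,-0.15],"rotation":[0,0,0]},{"claw":0.014,"delta_pos":[0,0,-0.17],"rotation":[0,0,0]},{"claw":0.014,"delta_pos":[0,0,-0.17],"rotation":[0,0,0]}]'
python3 -c "
from h import *
delta([524.6,42.4,205],1.6722)"
```

```text
clock: 18.68
eef_pos: [528.3, -215.7, 210.6]
eef_rot: [3.139, 0.003, 1.925]
wrist_force: [0.2, 0.2, -1.5]
finger_gap: 17.6
pos [ 528.3 -215.7  210.6] d_tool(m) [0.2434 0.086  0.0052]
rot [0.0034 0.0025 0.2528]
```

```bash
python3 -m pendant '[{"claw":0.014,"delta_pos":[0.03,0.01,0],"rotation":[0,0,0.03]},{"claw":0.014,"delta_pos":[0.075,0.026,0],"rotation":[0,0,0.08]},{"claw":0.014,"delta_pos":[0.12,0.042,0],"rotation":[0,0,0.13]},{"claw":0.014,"delta_pos":[0.17,0.06,0],"rotation":[0,0,0.18]},{"claw":0.014,"delta_pos":[0.22,0.078,0],"rotation":[0,0,0.23]},{"claw":0.014,"delta_pos":[0.2434,0.086,0.005],"rotation":[0.003,0.0025,0.253]},{"claw":0.014,"delta_pos":[0.2434,0.086,0.03],"rotation":[0.003,0.0025,0.253]},{"claw":0.014,"delta_pos":[0.2434,0.086,0.06],"rotation":[0.003,0.0025,0.253]},{"claw":0.014,"delta_pos":[0.2434,0.086,0.1],"rotation":[0.003,0.0025,0.253]},{"claw":0.014,"delta_pos":[0.2434,0.086,0.105],"rotation":[0.003,0.0025,0.253]}]'
python3 -m pendant '[{"claw":0.014,"delta_pos":[0,0,0],"rotation":[0,0,0]}]'
python3 -c "
from h import *
im,c=grab('wrist','w12.png'); crop(im,180,100,380,300,3,'w12c.png');np.save('w12T.npy',c[1])
delta([524.6,42.4,103],1.6722)"
```

```text
clock: 19.92
eef_pos: [523.4, 42.2, 102.7]
eef_rot: [-3.137, -0.0, 1.672]
wrist_force: [0.3, -1.0, -0.5]
finger_gap: 17.6
clock: 20.05
eef_pos: [523.6, 42.3, 103.4]
eef_rot: [-3.137, -0.0, 1.672]
wrist_force: [0.2, -0.2, -0.6]
finger_gap: 17.4
pos [523.6  42.2 103.6] d_tool(m) [0.0001 0.001  0.0006]
rot [-0.004  -0.0004 -0.0002]
```

View pics/w12c.png

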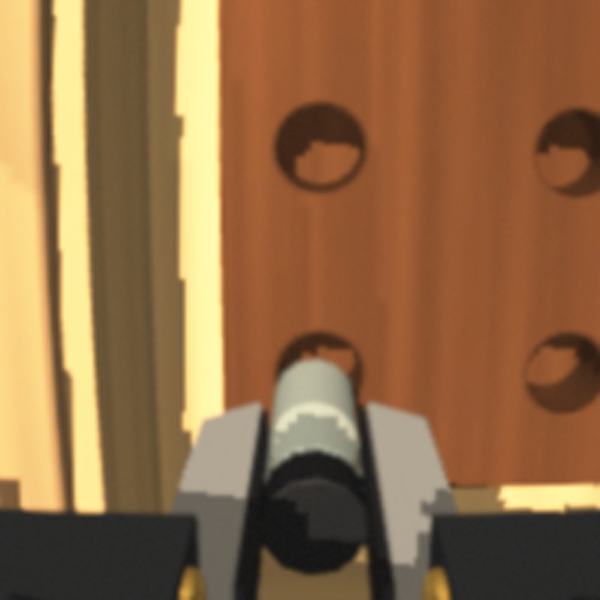

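```bash
python3 - <<'E'
from h import *
c=(manip.camera_model('wrist'),np.load('w12T.npy'))
k=3;off=(180,100)
print('hole top',rel((320,331),53,c,k,off),'L',rel((276,365),53,c,k,off),'R',rel((363,365),53,c,k,off))
print('foot top',rel((313,360),71,c,k,off),'L',rel((273,390),71,c,k,off),'R',rel((353,390),71,c,k,off))
E
```

```text
hole top [10.76  1.37] L [ 2.14 -9.39] R [ 2.19 11.94]
foot top [ 8.55 -0.31] L [ 1.42 -9.41] R [1.47 8.79]
```

```bash
python3 -m pendant '[{"claw":0.014,"delta_pos":[0.0006,0.0016,0.006],"rotation":[-0.004,0,0]},{"claw":0.014,"delta_pos":[0.0006,0.0016,0.012],"rotation":[-0.004,0,0]},{"claw":0.014,"delta_pos":[0.0006,0.0016,0.016],"rotation":[-0.004,0,0]},{"claw":0.014,"delta_pos":[0.0006,0.0016,0.02],"rotation":[-0.004,0,0]},{"claw":0.014,"delta_pos":[0.0006,0.0016,0.024],"rotation":[-0.004,0,0]},{"claw":0.014,"delta_pos":[0.0006,0.0016,0.028],"rotation":[-0.004,0,0]}]'
python3 -c "
from h import *
im,c=grab('wrist','w13.png'); crop(im,180,100,380,300,3,'w13c.png');print(pose()[0])"
```

```text
clock: 20.85
eef_pos: [525.1, 43.0, 75.3]
eef_rot: [-3.142, -0.0, 1.672]
wrist_force: [0.7, 0.0, -0.4]
finger_gap: 17.6
[524.81100824  42.96121882  74.80741189]
```

View pics/w13c.png

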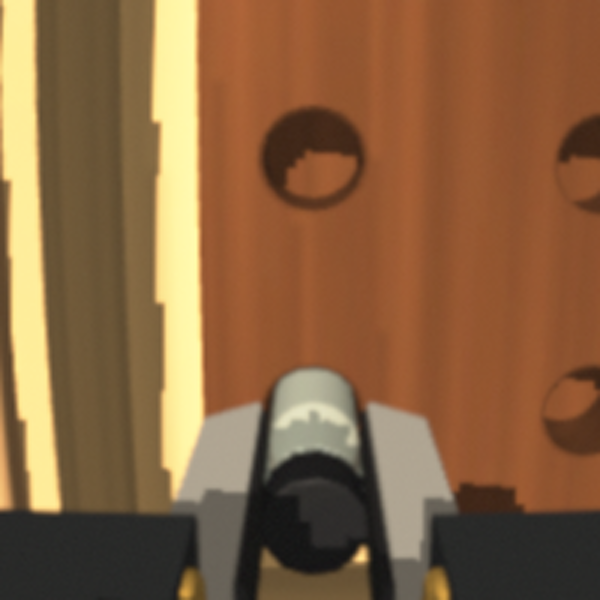

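Inside the mouth with no force. Continue to the floor (TCP z ≈ 60).

```bash
python3 -m pendant '[{"claw":0.014,"delta_pos":[0,0,0.004],"rotation":[0,0,0]},{"claw":0.014,"delta_pos":[0,0,0.008],"rotation":[0,0,0]},{"claw":0.014,"delta_pos":[0,0,0.011],"rotation":[0,0,0]},{"claw":0.014,"delta_pos":[0,0,0.013],"rotation":[0,0,0]},{"claw":0.014,"delta_pos":[0,0,0.0145],"rotation":[0,0,0]},{"claw":0.014,"delta_pos":[0,0,0.0145],"rotation":[0,0,0]}]'
```

```text
clock: 21.65
eef_pos: [525.1, 43.0, 60.6]
eef_rot: [3.141, -0.0, 1.672]
wrist_force: [0.1, 0.2, 2.2]
finger_gap: 18.0
```

```bash
python3 -m pendant '[{"claw":0.014,"delta_pos":[0,0,0.0006],"rotation":[0,0,0]},{"claw":0.014,"delta_pos":[0,0,0.001],"rotation":[0,0,0]}]'; python3 -m pendant '[{"claw":0.022,"delta_pos":[0,0,0],"rotation":[0,0,0]},{"claw":0.03,"delta_pos":[0,0,0],"rotation":[0,0,0]},{"claw":0.036,"delta_pos":[0,0,0],"rotation":[0,0,0]},{"claw":0.036,"delta_pos":[0,0,-0.02],"rotation":[0,0,0]},{"claw":0.036,"delta_pos":[0,0,-0.05],"rotation":[0,0,0]},{"claw":0.036,"delta_pos":[0,0,-0.09],"rotation":[0,0,0]},{"claw":0.036,"delta_pos":[0,0,-0.13],"rotation":[0,0,0]},{"claw":0.036,"delta_pos":[0,0,-0.15],"rotation":[0,0,0]},{"claw":0.036,"delta_pos":[0,0,-0.15],"rotation":[0,0,0]}]'
python3 -c "
from h import *
im,c=grab('wrist','w14.png'); crop(im,140,60,420,320,2.8,'w14c.png')
delta([585,-374,226],1.925)
im,c=grab('top','t14.png')"
```

```text
clock: 21.9
eef_pos: [525.8, 43.0, 60.5]
eef_rot: [3.14, -0.0, 1.672]
wrist_force: [-1.2, -0.9, 12.0]
finger_gap: 17.6
clock: 23.02
eef_pos: [525.9, 43.0, 211.5]
eef_rot: [3.137, -0.0, 1.672]
wrist_force: [-0.2, 0.0, -0.7]
finger_gap: 36.2
pos [525.4  43.  210.1] d_tool(m) [-0.4208  0.0172 -0.016 ]
rot [ 0.0021 -0.     -0.2531]
```

View pics/w14c.png

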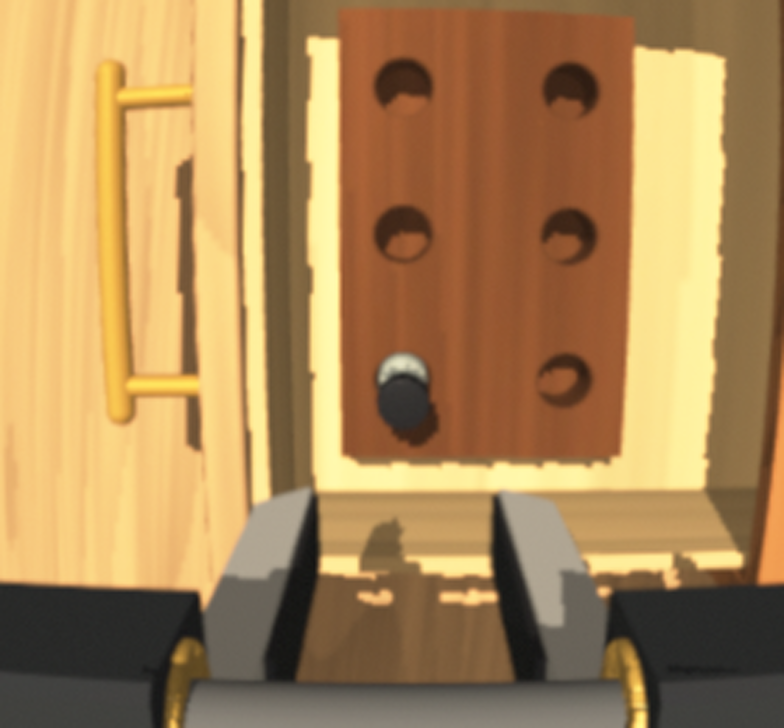

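View pics/t14.png

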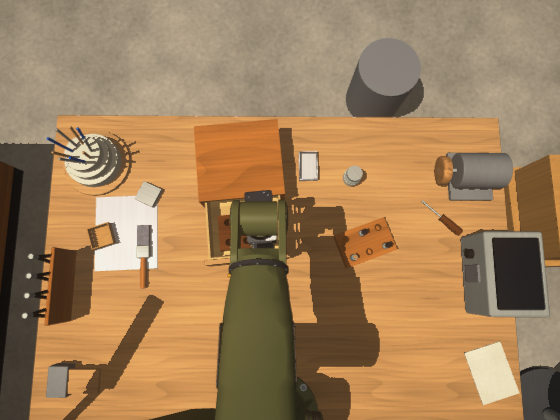

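```bash
python3 -c "
from h import *
delta([547.7,-267,175],1.925)"
```

```text
pos [525.1  43.  209.4] d_tool(m) [-0.3107 -0.0089  0.0343]
rot [ 0.0007 -0.0004 -0.253 ]
```

```bash
python3 -m pendant '[{"claw":0.036,"delta_pos":[-0.05,0,0],"rotation":[0,0,-0.05]},{"claw":0.036,"delta_pos":[-0.11,0,0],"rotation":[0,0,-0.1]},{"claw":0.036,"delta_pos":[-0.17,-0.004,0],"rotation":[0,0,-0.17]},{"claw":0.036,"delta_pos":[-0.23,-0.006,0],"rotation":[0,0,-0.253]},{"claw":0.036,"delta_pos":[-0.29,-0.0089,0.01],"rotation":[0,0,-0.253]},{"claw":0.036,"delta_pos":[-0.3107,-0.0089,0.04],"rotation":[0,0,-0.253]},{"claw":0.036,"delta_pos":[-0.3107,-0.0089,0.09],"rotation":[0,0,-0.253]},{"claw":0.036,"delta_pos":[-0.3107,-0.0089,0.104],"rotation":[0,0,-0.253]},{"claw":0.036,"delta_pos":[-0.3107,-0.0089,0.104],"rotation":[0,0,-0.253]},{"claw":0.036,"delta_pos":[-0.3107,-0.0089,0.104],"rotation":[0,0,-0.253]}]'
python3 -c "
from h import *
im,c=grab('wrist','w15.png'); crop(im,140,60,420,320,2.8,'w15c.png')
np.save('w15T.npy',c[1]);delta([547.7,-267,38.5],1.925)"
```

```text
clock: 24.38
eef_pos: [548.5, -267.1, 107.1]
eef_rot: [3.139, 0.002, 1.925]
wrist_force: [-0.4, -0.3, 0.2]
finger_gap: 36.0
pos [ 548.5 -267.1  107.1] d_tool(m) [ 0.0005 -0.0009  0.0686]
rot [0.0025 0.0018 0.0004]
```

View pics/w15c.png

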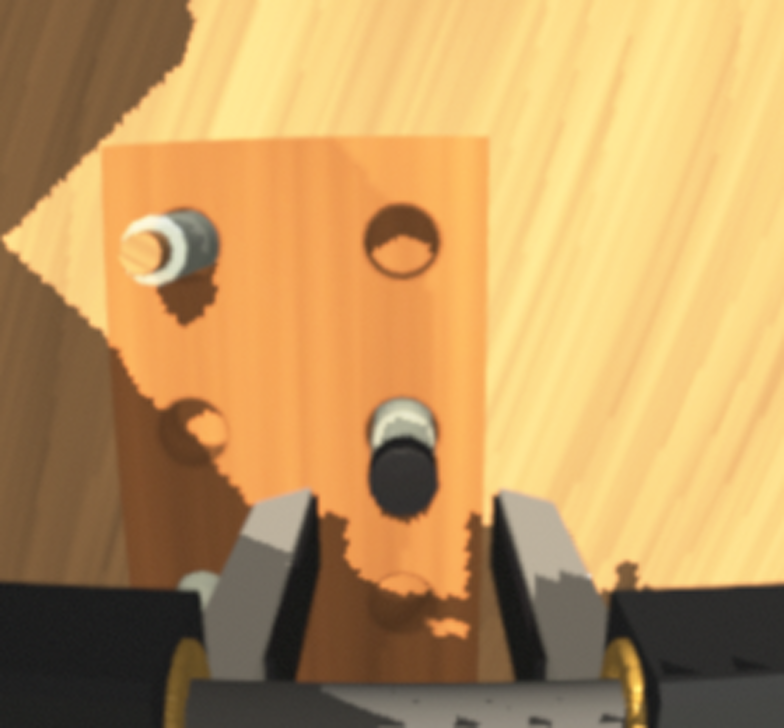

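```bash
python3 -c "
from h import *
c=(manip.camera_model('wrist'),np.load('w15T.npy'))
print(rel((404,482),76,c,2.8,(140,60)))"
python3 -m pendant '[{"claw":0.036,"delta_pos":[0,-0.0003,0.015],"rotation":[0.0025,0.002,0]},{"claw":0.036,"delta_pos":[0,-0.0003,0.04],"rotation":[0.0025,0.002,0]},{"claw":0.036,"delta_pos":[0,-0.0003,0.06],"rotation":[0.0025,0.002,0]},{"claw":0.036,"delta_pos":[0,-0.0003,0.0685],"rotation":[0.0025,0.002,0]},{"claw":0.036,"delta_pos":[0,-0.0003,0.0685],"rotation":[0.0025,0.002,0]},{"claw":0.024,"delta_pos":[0,-0.0003,0.0685],"rotation":[0.0025,0.002,0]},{"claw":0.014,"delta_pos":[0,-0.0003,0.0685],"rotation":[0.0025,0.002,0]},{"claw":0.014,"delta_pos":[0,-0.0003,0.0685],"rotation":[0.0025,0.002,0]},{"claw":0.014,"delta_pos":[0,-0.0003,0.0685],"rotation":[0.0025,0.002,0]}]' 20
```

```text
[ 0.38 -0.38]
clock: 25.55
eef_pos: [548.7, -267.5, 39.3]
eef_rot: [3.141, 0.001, 1.925]
wrist_force: [0.3, 0.6, 5.9]
finger_gap: 17.5
```

```bash
python3 -m pendant '[{"claw":0.014,"delta_pos":[0,0,-0.01],"rotation":[0,0,0]},{"claw":0.014,"delta_pos":[0,0,-0.025],"rotation":[0,0,0]},{"claw":0.014,"delta_pos":[0,0,-0.045],"rotation":[0,0,0]},{"claw":0.014,"delta_pos":[0,0,-0.07],"rotation":[0,0,0]},{"claw":0.014,"delta_pos":[0,0,-0.1],"rotation":[0,0,0]},{"claw":0.014,"delta_pos":[0,0,-0.13],"rotation":[0,0,0]},{"claw":0.014,"delta_pos":[0,0,-0.15],"rotation":[0,0,0]},{"claw":0.014,"delta_pos":[0,0,-0.17],"rotation":[0,0,0]},{"claw":0.014,"delta_pos":[0,0,-0.17],"rotation":[0,0,0]}]'
python3 -c "
from h import *
delta([514.3,152.4,205],1.6722)"
```

```text
clock: 26.68
eef_pos: [549.0, -267.6, 211.4]
eef_rot: [3.139, 0.003, 1.925]
wrist_force: [0.2, 0.2, -0.7]
finger_gap: 17.9
pos [ 549.  -267.6  211.4] d_tool(m) [0.406  0.1133 0.0054]
rot [0.0033 0.0028 0.2532]
```

```bash
python3 -m pendant '[{"claw":0.014,"delta_pos":[0.03,0.01,0],"rotation":[0,0,0.03]},{"claw":0.014,"delta_pos":[0.08,0.023,0],"rotation":[0,0,0.06]},{"claw":0.014,"delta_pos":[0.13,0.036,0],"rotation":[0,0,0.1]},{"claw":0.014,"delta_pos":[0.185,0.052,0],"rotation":[0,0,0.14]},{"claw":0.014,"delta_pos":[0.24,0.067,0],"rotation":[0,0,0.18]},{"claw":0.014,"delta_pos":[0.295,0.082,0],"rotation":[0,0,0.22]},{"claw":0.014,"delta_pos":[0.35,0.098,0],"rotation":[0.003,0.0025,0.253]},{"claw":0.014,"delta_pos":[0.39,0.109,0],"rotation":[0.003,0.0025,0.253]},{"claw":0.014,"delta_pos":[0.406,0.1133,0.005],"rotation":[0.003,0.0025,0.253]},{"claw":0.014,"delta_pos":[0.406,0.1133,0.03],"rotation":[0.003,0.0025,0.253]}]'
python3 -c "
from h import *
delta([514.3,152.4,103.5],1.6722)"
```

```text
clock: 27.92
eef_pos: [514.6, 153.0, 180.4]
eef_rot: [3.14, 0.0, 1.674]
wrist_force: [-0.0, -0.5, -0.6]
finger_gap: 17.9
pos [514.6 153.  180.4] d_tool(m) [-0.0006 -0.0006  0.0769]
rot [0.0021 0.0001 0.0016]
```

```bash
python3 -m pendant '[{"claw":0.014,"delta_pos":[-0.0006,-0.0005,0.025],"rotation":[0.002,0,0.0016]},{"claw":0.014,"delta_pos":[-0.0006,-0.0005,0.05],"rotation":[0.002,0,0.0016]},{"claw":0.014,"delta_pos":[-0.0006,-0.0005,0.07],"rotation":[0.002,0,0.0016]},{"claw":0.014,"delta_pos":[-0.0006,-0.0005,0.077],"rotation":[0.002,0,0.0016]},{"claw":0.014,"delta_pos":[-0.0006,-0.0005,0.077],"rotation":[0.002,0,0.0016]},{"claw":0.014,"delta_pos":[-0.0006,-0.0005,0.077],"rotation":[0.002,0,0.0016]}]'
python3 -c "
from h import *
im,c=grab('wrist','w16.png'); crop(im,180,100,380,300,3,'w16c.png');np.save('w16T.npy',c[1])
delta([514.3,152.4,103],1.6722)"
```

```text
clock: 28.68
eef_pos: [514.7, 152.3, 104.2]
eef_rot: [3.14, 0.0, 1.672]
wrist_force: [-0.2, 0.1, -0.6]
finger_gap: 17.7
pos [514.7 152.3 104.2] d_tool(m) [ 0.0001 -0.0004  0.0012]
rot [ 0.0013  0.     -0.0002]
```

View pics/w16c.png

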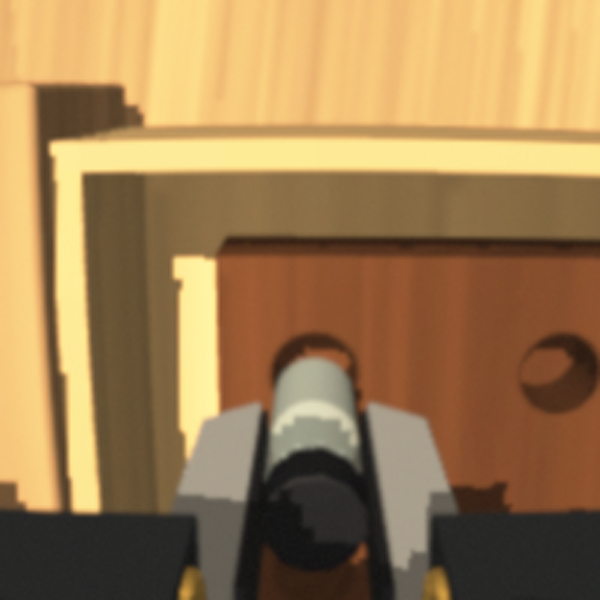

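```bash
python3 -m pendant '[{"claw":0.014,"delta_pos":[0.0006,0.0001,0.006],"rotation":[0.001,0,0]},{"claw":0.014,"delta_pos":[0.0006,0.0001,0.012],"rotation":[0.001,0,0]},{"claw":0.014,"delta_pos":[0.0006,0.0001,0.016],"rotation":[0.001,0,0]},{"claw":0.014,"delta_pos":[0.0006,0.0001,0.02],"rotation":[0.001,0,0]},{"claw":0.014,"delta_pos":[0.0006,0.0001,0.024],"rotation":[0.001,0,0]},{"claw":0.014,"delta_pos":[0.0006,0.0001,0.028],"rotation":[0.001,0,0]}]'
python3 -c "
from h import *
im,c=grab('wrist','w17.png'); crop(im,180,100,380,300,3,'w17c.png');print(pose()[0])"
```

```text
clock: 29.48
eef_pos: [514.9, 152.9, 76.0]
eef_rot: [3.141, 0.0, 1.672]
wrist_force: [-0.1, -0.3, 0.5]
finger_gap: 17.5
[514.61977028 152.84423324  75.4707701 ]
```

View pics/w17c.png

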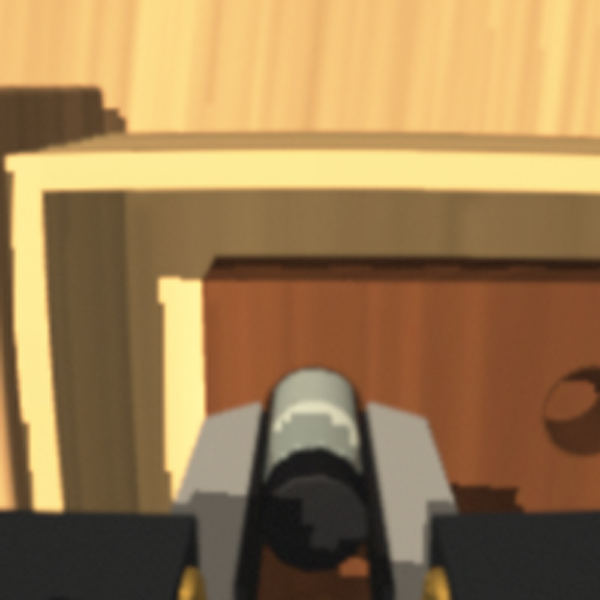

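```bash
python3 -m pendant '[{"claw":0.014,"delta_pos":[0,0,0.004],"rotation":[0,0,0]},{"claw":0.014,"delta_pos":[0,0,0.008],"rotation":[0,0,0]},{"claw":0.014,"delta_pos":[0,0,0.011],"rotation":[0,0,0]},{"claw":0.014,"delta_pos":[0,0,0.013],"rotation":[0,0,0]},{"claw":0.014,"delta_pos":[0,0,0.0145],"rotation":[0,0,0]},{"claw":0.014,"delta_pos":[0,0,0.0145],"rotation":[0,0,0]}]'
```

```text
clock: 30.28
eef_pos: [514.9, 152.9, 61.2]
eef_rot: [3.141, 0.0, 1.672]
wrist_force: [1.2, -1.3, 2.7]
finger_gap: 17.4
```

```bash
python3 -m pendant '[{"claw":0.014,"delta_pos":[0,0,0.0005],"rotation":[0,0,0]},{"claw":0.022,"delta_pos":[0,0,0.0005],"rotation":[0,0,0]},{"claw":0.03,"delta_pos":[0,0,0],"rotation":[0,0,0]},{"claw":0.036,"delta_pos":[0,0,0],"rotation":[0,0,0]},{"claw":0.036,"delta_pos":[0,0,-0.02],"rotation":[0,0,0]},{"claw":0.036,"delta_pos":[0,0,-0.05],"rotation":[0,0,0]},{"claw":0.036,"delta_pos":[0,0,-0.09],"rotation":[0,0,0]},{"claw":0.036,"delta_pos":[0,0,-0.13],"rotation":[0,0,0]},{"claw":0.036,"delta_pos":[0,0,-0.15],"rotation":[0,0,0]},{"claw":0.036,"delta_pos":[0,0,-0.15],"rotation":[0,0,0]}]'
python3 -c "
from h import *
im,c=grab('wrist','w18.png')
delta([509.5,-340.1,206],1.925)
im,c=grab('top','t18.png');crop(im,190,190,410,290,3.5,'t18c.png')"
```

```text
clock: 31.52
eef_pos: [515.3, 153.0, 212.3]
eef_rot: [3.139, -0.0, 1.672]
wrist_force: [0.4, -0.5, 0.2]
finger_gap: 36.0
pos [514.8 152.9 210.9] d_tool(m) [-0.4899 -0.0551  0.0049]
rot [ 6.000e-04  2.000e-04 -2.529e-01]
```

View pics/w18.png

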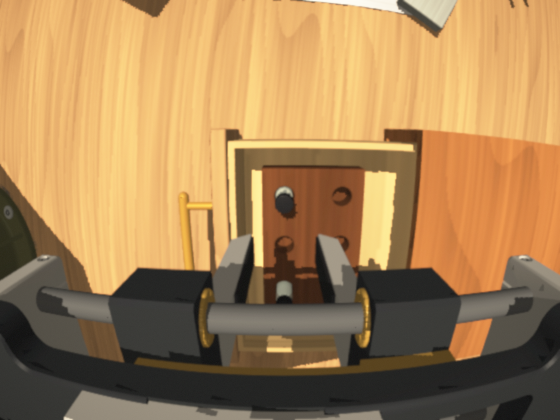

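View pics/t18c.png

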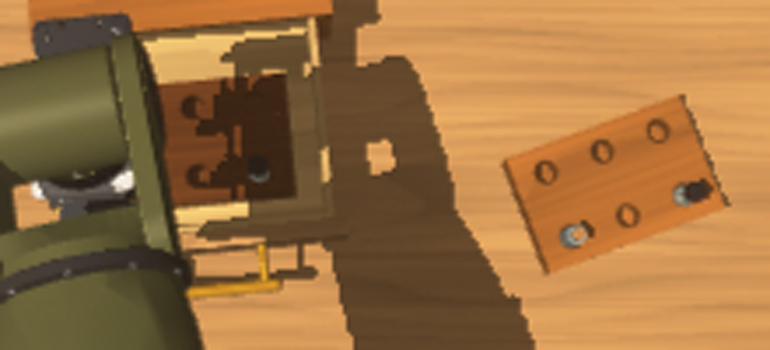

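```bash
python3 -m pendant '[{"claw":0.036,"delta_pos":[-0.05,-0.006,0],"rotation":[0,0,-0.03]},{"claw":0.036,"delta_pos":[-0.11,-0.012,0],"rotation":[0,0,-0.06]},{"claw":0.036,"delta_pos":[-0.17,-0.019,0],"rotation":[0,0,-0.1]},{"claw":0.036,"delta_pos":[-0.23,-0.026,0],"rotation":[0,0,-0.14]},{"claw":0.036,"delta_pos":[-0.29,-0.033,0],"rotation":[0,0,-0.18]},{"claw":0.036,"delta_pos":[-0.35,-0.039,0],"rotation":[0,0,-0.22]},{"claw":0.036,"delta_pos":[-0.41,-0.046,0],"rotation":[0,0,-0.253]},{"claw":0.036,"delta_pos":[-0.46,-0.052,0],"rotation":[0,0,-0.253]},{"claw":0.036,"delta_pos":[-0.4899,-0.0551,0.04],"rotation":[0,0,-0.253]},{"claw":0.036,"delta_pos":[-0.4899,-0.0551,0.08],"rotation":[0,0,-0.253]}]'
python3 -m pendant '[{"claw":0.036,"delta_pos":[0,0,0.015],"rotation":[0,0,0]},{"claw":0.036,"delta_pos":[0,0,0.022],"rotation":[0,0,0]},{"claw":0.036,"delta_pos":[0,0,0.022],"rotation":[0,0,0]},{"claw":0.036,"delta_pos":[0,0,0.022],"rotation":[0,0,0]}]'
python3 -c "
from h import *
im,c=grab('wrist','w19.png'); crop(im,140,60,420,320,2.8,'w19c.png')
np.save('w19T.npy',c[1]);delta([509.5,-340.3,39],1.925)"
```

```text
clock: 32.88
eef_pos: [508.1, -341.8, 127.3]
eef_rot: [-3.14, -0.001, 1.923]
wrist_force: [0.1, -0.7, -0.6]
finger_gap: 36.0
clock: 33.38
eef_pos: [508.6, -341.9, 106.7]
eef_rot: [-3.141, 0.0, 1.923]
wrist_force: [0.3, 0.3, -0.3]
finger_gap: 35.9
pos [ 508.5 -341.9  106.5] d_tool(m) [0.0012 0.0015 0.0675]
rot [-0.0009  0.0001 -0.0021]
```

View pics/w19c.png

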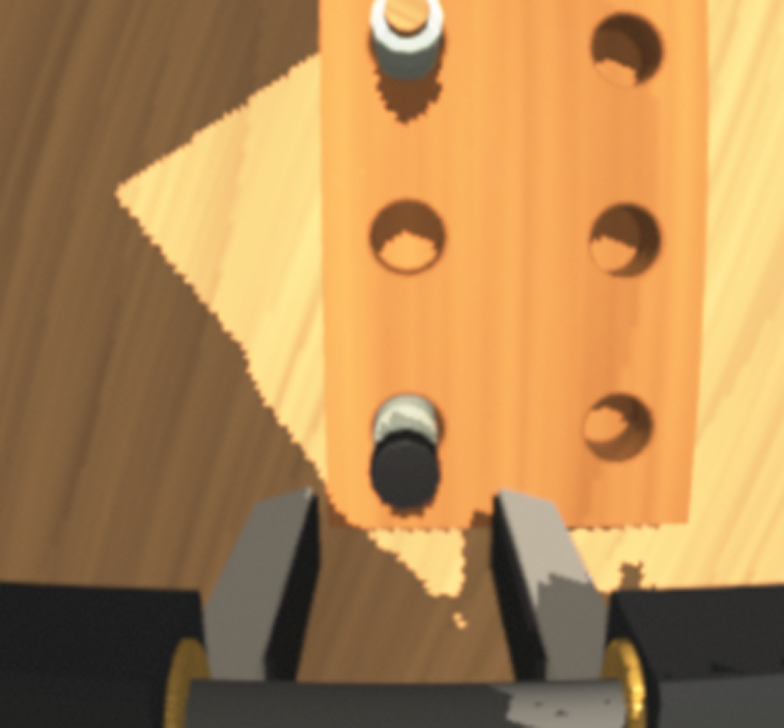

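```bash
python3 -c "
from h import *
c=(manip.camera_model('wrist'),np.load('w19T.npy'))
print(rel((405,472),76,c,2.8,(140,60)))"
```

```text
[ 3.02 -0.11]
```

```bash
python3 -m pendant '[{"claw":0.036,"delta_pos":[0.0027,0.0003,0.015],"rotation":[-0.001,0,-0.002]},{"claw":0.036,"delta_pos":[0.0027,0.0003,0.04],"rotation":[-0.001,0,-0.002]},{"claw":0.036,"delta_pos":[0.0027,0.0003,0.06],"rotation":[-0.001,0,-0.002]},{"claw":0.036,"delta_pos":[0.0027,0.0003,0.0675],"rotation":[-0.001,0,-0.002]},{"claw":0.036,"delta_pos":[0.0027,0.0003,0.0675],"rotation":[-0.001,0,-0.002]},{"claw":0.024,"delta_pos":[0.0027,0.0003,0.0675],"rotation":[-0.001,0,-0.002]},{"claw":0.014,"delta_pos":[0.0027,0.0003,0.0675],"rotation":[-0.001,0,-0.002]},{"claw":0.014,"delta_pos":[0.0027,0.0003,0.0675],"rotation":[-0.001,0,-0.002]},{"claw":0.014,"delta_pos":[0.0027,0.0003,0.0675],"rotation":[-0.001,0,-0.002]}]' 20
python3 -m pendant '[{"claw":0.014,"delta_pos":[0,0,-0.01],"rotation":[0,0,0]},{"claw":0.014,"delta_pos":[0,0,-0.025],"rotation":[0,0,0]},{"claw":0.014,"delta_pos":[0,0,-0.045],"rotation":[0,0,0]},{"claw":0.014,"delta_pos":[0,0,-0.07],"rotation":[0,0,0]},{"claw":0.014,"delta_pos":[0,0,-0.1],"rotation":[0,0,0]},{"claw":0.014,"delta_pos":[0,0,-0.13],"rotation":[0,0,0]},{"claw":0.014,"delta_pos":[0,0,-0.15],"rotation":[0,0,0]},{"claw":0.014,"delta_pos":[0,0,-0.17],"rotation":[0,0,0]},{"claw":0.014,"delta_pos":[0,0,-0.17],"rotation":[0,0,0]}]'
python3 -c "
from h import *
o=549.9+100.3j;u=np.exp(.1017j);holes(o,u)
delta([581.4,104,205],1.6722)"
```

```text
clock: 34.55
eef_pos: [508.1, -339.5, 39.6]
eef_rot: [3.141, 0.001, 1.925]
wrist_force: [-0.4, 0.4, 5.2]
finger_gap: 17.7
clock: 35.67
eef_pos: [508.3, -339.7, 211.8]
eef_rot: [3.139, 0.004, 1.925]
wrist_force: [0.4, 0.7, -1.0]
finger_gap: 17.7
(-31, 55) 513.5 151.9
(31, 55) 575.2 158.2
(-31, 0) 519.1 97.2
(31, 0) 580.7 103.4
(-31, -55) 524.6 42.4
(31, -55) 586.3 48.7
pos [ 508.3 -339.7  211.8] d_tool(m) [0.3908 0.2224 0.0058]
rot [0.0029 0.0035 0.2527]
```

```bash
python3 -m pendant '[{"claw":0.014,"delta_pos":[0.03,0.017,0],"rotation":[0,0,0.03]},{"claw":0.014,"delta_pos":[0.075,0.043,0],"rotation":[0,0,0.06]},{"claw":0.014,"delta_pos":[0.12,0.068,0],"rotation":[0,0,0.1]},{"claw":0.014,"delta_pos":[0.17,0.097,0],"rotation":[0,0,0.14]},{"claw":0.014,"delta_pos":[0.22,0.125,0],"rotation":[0,0,0.18]},{"claw":0.014,"delta_pos":[0.27,0.154,0],"rotation":[0,0,0.22]},{"claw":0.014,"delta_pos":[0.32,0.182,0],"rotation":[0.003,0.0025,0.253]},{"claw":0.014,"delta_pos":[0.365,0.208,0],"rotation":[0.003,0.0025,0.253]},{"claw":0.014,"delta_pos":[0.391,0.2224,0.005],"rotation":[0.003,0.0025,0.253]},{"claw":0.014,"delta_pos":[0.391,0.2224,0.03],"rotation":[0.003,0.0025,0.253]}]'
python3 -c "
from h import *
delta([581.4,104,104],1.6722)"
```

```text
clock: 36.92
eef_pos: [581.7, 106.3, 180.8]
eef_rot: [3.14, 0.001, 1.675]
wrist_force: [0.4, -0.5, -0.8]
finger_gap: 17.6
pos [581.7 106.3 180.8] d_tool(m) [-0.0022 -0.0006  0.0768]
rot [0.0016 0.0008 0.0025]
```

```bash
python3 -m pendant '[{"claw":0.014,"delta_pos":[-0.0022,-0.0005,0.025],"rotation":[0.002,0.001,0.0025]},{"claw":0.014,"delta_pos":[-0.0022,-0.0005,0.05],"rotation":[0.002,0.001,0.0025]},{"claw":0.014,"delta_pos":[-0.0022,-0.0005,0.07],"rotation":[0.002,0.001,0.0025]},{"claw":0.014,"delta_pos":[-0.0022,-0.0005,0.077],"rotation":[0.002,0.001,0.0025]},{"claw":0.014,"delta_pos":[-0.0022,-0.0005,0.077],"rotation":[0.002,0.001,0.0025]},{"claw":0.014,"delta_pos":[-0.0022,-0.0005,0.077],"rotation":[0.002,0.001,0.0025]}]'
python3 -c "
from h import *
im,c=grab('wrist','w20.png'); crop(im,180,100,380,300,3,'w20c.png');np.save('w20T.npy',c[1])
delta([581.4,104,104],1.6722)"
```

```text
clock: 37.67
eef_pos: [581.9, 104.0, 104.6]
eef_rot: [3.141, -0.0, 1.672]
wrist_force: [-0.5, -0.4, 0.3]
finger_gap: 17.8
pos [581.9 104.  104.6] d_tool(m) [ 0.     -0.0005  0.0006]
rot [ 0.0009 -0.0002 -0.    ]
```

View pics/w20c.png

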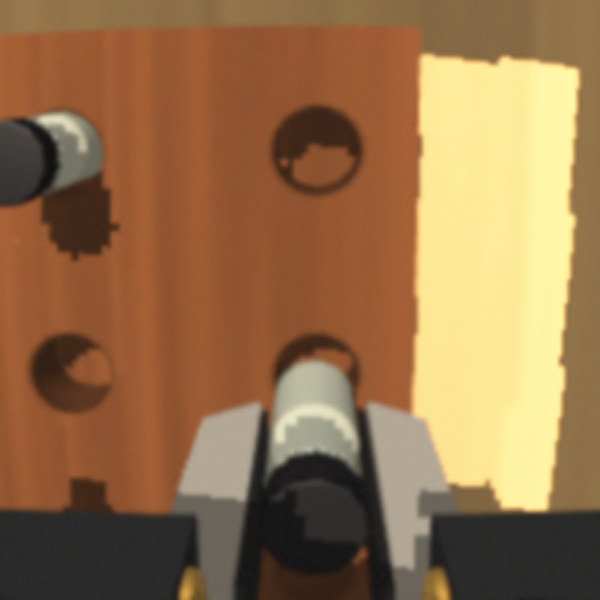

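```bash
python3 -m pendant '[{"claw":0.014,"delta_pos":[0.0008,0.0005,0.006],"rotation":[0.001,0,0]},{"claw":0.014,"delta_pos":[0.0008,0.0005,0.012],"rotation":[0.001,0,0]},{"claw":0.014,"delta_pos":[0.0008,0.0005,0.016],"rotation":[0.001,0,0]},{"claw":0.014,"delta_pos":[0.0008,0.0005,0.02],"rotation":[0.001,0,0]},{"claw":0.014,"delta_pos":[0.0008,0.0005,0.024],"rotation":[0.001,0,0]},{"claw":0.014,"delta_pos":[0.0008,0.0005,0.028],"rotation":[0.001,0,0]}]'
python3 -c "
from h import *
im,c=grab('wrist','w21.png'); crop(im,180,100,380,300,3,'w21c.png');print(pose()[0])"
```

```text
clock: 38.48
eef_pos: [582.3, 104.9, 76.4]
eef_rot: [-3.141, -0.0, 1.672]
wrist_force: [0.7, 0.1, -0.3]
finger_gap: 17.6
[582.06849859 104.84244639  75.82640109]
```

View pics/w21c.png

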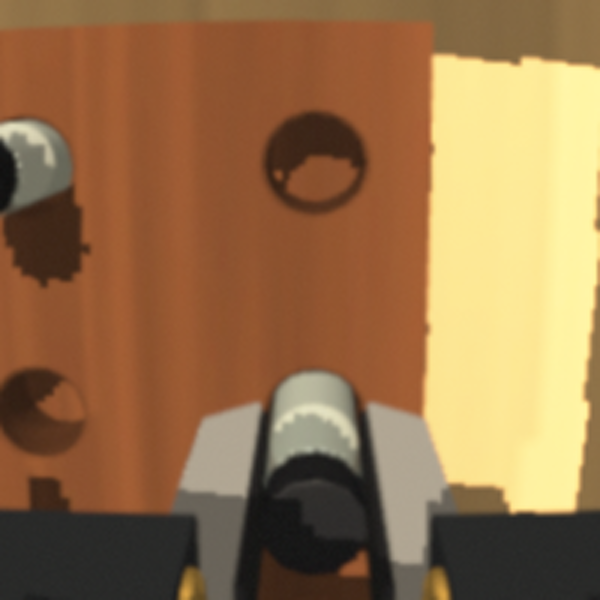

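In the hole, no force. Seat (floor expected at TCP z ≈ 61.3).

```bash
python3 -m pendant '[{"claw":0.014,"delta_pos":[0,0,0.004],"rotation":[0,0,0]},{"claw":0.014,"delta_pos":[0,0,0.008],"rotation":[0,0,0]},{"claw":0.014,"delta_pos":[0,0,0.011],"rotation":[0,0,0]},{"claw":0.014,"delta_pos":[0,0,0.013],"rotation":[0,0,0]},{"claw":0.014,"delta_pos":[0,0,0.0145],"rotation":[0,0,0]},{"claw":0.014,"delta_pos":[0,0,0.0145],"rotation":[0,0,0]}]'
python3 -m pendant '[{"claw":0.014,"delta_pos":[0,0,0.0005],"rotation":[0,0,0]},{"claw":0.022,"delta_pos":[0,0,0.0005],"rotation":[0,0,0]},{"claw":0.03,"delta_pos":[0,0,0],"rotation":[0,0,0]},{"claw":0.036,"delta_pos":[0,0,0],"rotation":[0,0,0]},{"claw":0.036,"delta_pos":[0,0,-0.02],"rotation":[0,0,0]},{"claw":0.036,"delta_pos":[0,0,-0.05],"rotation":[0,0,0]},{"claw":0.036,"delta_pos":[0,0,-0.09],"rotation":[0,0,0]},{"claw":0.036,"delta_pos":[0,0,-0.13],"rotation":[0,0,0]},{"claw":0.036,"delta_pos":[0,0,-0.15],"rotation":[0,0,0]},{"claw":0.036,"delta_pos":[0,0,-0.15],"rotation":[0,0,0]}]'
python3 -c "
from h import *
delta([549,-10,260],1.672)"
```

```text
clock: 39.28
eef_pos: [582.4, 104.9, 61.7]
eef_rot: [3.142, -0.0, 1.672]
wrist_force: [0.5, -0.1, 2.7]
finger_gap: 17.7
clock: 40.52
eef_pos: [582.8, 104.9, 212.8]
eef_rot: [3.139, -0.0, 1.672]
wrist_force: [0.3, -0.3, -1.2]
finger_gap: 36.0
pos [582.8 104.9 212.8] d_tool(m) [-0.1109 -0.0451 -0.0473]
rot [ 0.0025 -0.0002  0.0002]
```

```bash
python3 -m pendant '[{"claw":0.03,"delta_pos":[-0.05,-0.02,-0.02],"rotation":[0,0,0]},{"claw":0.03,"delta_pos":[-0.111,-0.045,-0.047],"rotation":[0,0,0]},{"claw":0.03,"delta_pos":[-0.111,-0.045,-0.047],"rotation":[0,0,0]},{"claw":0.03,"delta_pos":[-0.111,-0.045,-0.047],"rotation":[0,0,0]}]'
python3 -c "
from h import *
im,c=grab('wrist','w22.png');crop(im,80,0,480,300,2,'w22c.png');print(pose())
im,c=grab('top','t22.png');crop(im,190,190,410,290,3.5,'t22c.png')
im,c=grab('side','s22.png');crop(im,180,110,380,340,3,'s22c.png')
"
```

```text
clock: 41.02
eef_pos: [549.0, -10.1, 258.6]
eef_rot: [3.14, -0.001, 1.671]
wrist_force: [-0.2, -0.2, -0.7]
finger_gap: 30.1
(array([549.06317706,  -9.40978269, 258.34729504]), array([[-1.01377007e-01,  9.94847808e-01,  7.36052113e-04],
       [ 9.94847772e-01,  1.01376366e-01,  8.61848471e-04],
       [ 7.82789773e-04,  8.19631423e-04, -9.99999358e-01]]))
```

View pics/w22c.png

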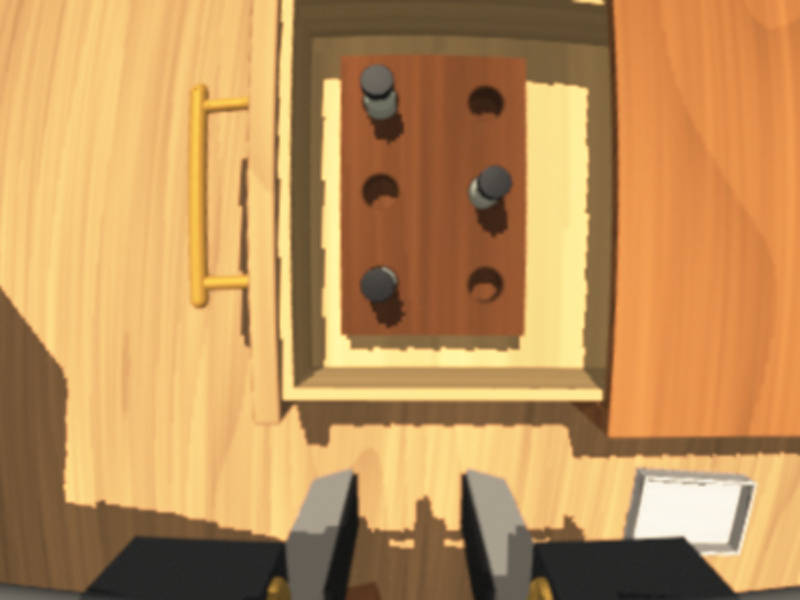

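View pics/t22c.png

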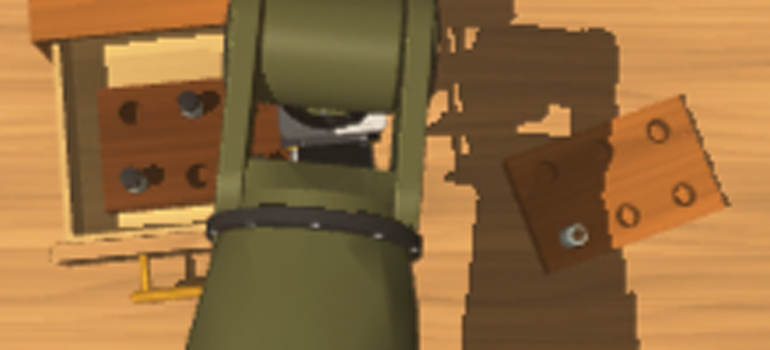

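View pics/s22c.png

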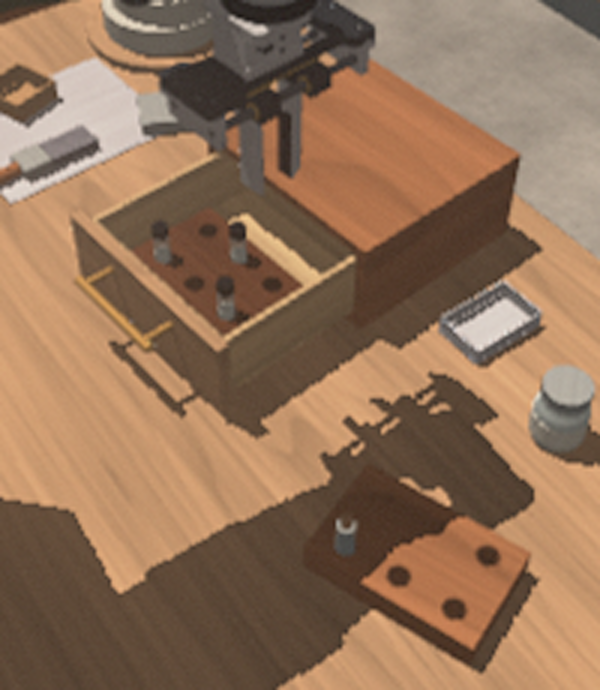

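```bash
python3 -c "
from h import *
c=camT('wrist')
for uv in [(199,90),(199,300)]: print(plane('wrist',(uv[0]/2+80,uv[1]/2),82,c).round(1))
delta([418.3,87,160],1.6722)"
```

```text
[414.5 147.9  82. ]
[426.7  27.3  82. ]
pos [549.1  -8.9 258.4] d_tool(m) [ 0.1088 -0.1204  0.0984]
rot [ 0.0007 -0.0007  0.0013]
```

```bash
python3 -m pendant '[{"claw":0.03,"delta_pos":[0.05,-0.055,0],"rotation":[0,0,0]},{"claw":0.03,"delta_pos":[0.09,-0.1,0.02],"rotation":[0,0,0]},{"claw":0.03,"delta_pos":[0.109,-0.119,0.06],"rotation":[0,0,0]},{"claw":0.03,"delta_pos":[0.109,-0.119,0.11],"rotation":[0,0,0]},{"claw":0.03,"delta_pos":[0.109,-0.119,0.145],"rotation":[0,0,0]},{"claw":0.03,"delta_pos":[0.109,-0.119,0.15],"rotation":[0,0,0]},{"claw":0.03,"delta_pos":[0.109,-0.119,0.15],"rotation":[0,0,0]}]'
python3 -c "
from h import *
im,c=grab('wrist','w23.png')
delta([420,87,63],1.6722)"
```

```text
clock: 42.05
eef_pos: [420.0, 87.8, 109.0]
eef_rot: [3.141, -0.001, 1.674]
wrist_force: [-0.3, 0.4, 0.2]
finger_gap: 30.3
pos [420.4  87.7 109.5] d_tool(m) [-0.0007 -0.0005  0.0465]
rot [ 0.0021 -0.0008  0.0017]
```

View pics/w23.png

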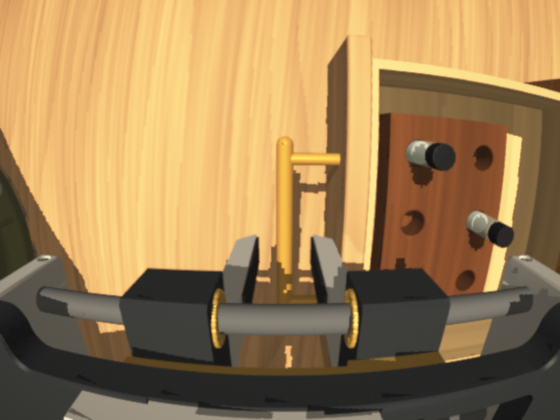

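```bash
python3 -m pendant '[{"claw":0.03,"delta_pos":[0,0,0.02],"rotation":[0,0,0]},{"claw":0.03,"delta_pos":[0,0,0.0465],"rotation":[0,0,0]},{"claw":0.03,"delta_pos":[0,0,0.0465],"rotation":[0,0,0]},{"claw":0.004,"delta_pos":[0,0,0.0465],"rotation":[0,0,0]},{"claw":0.004,"delta_pos":[0,0,0.0465],"rotation":[0,0,0]},{"claw":0.004,"delta_pos":[0,0,0.0465],"rotation":[0,0,0]}]' 20
python3 -m pendant '[{"claw":0.004,"delta_pos":[0,0.005,0],"rotation":[0,0,0]},{"claw":0.004,"delta_pos":[0,0.015,0],"rotation":[0,0,0]},{"claw":0.004,"delta_pos":[0,0.03,0],"rotation":[0,0,0]},{"claw":0.004,"delta_pos":[0,0.05,0],"rotation":[0,0,0]},{"claw":0.004,"delta_pos":[0,0.07,0],"rotation":[0,0,0]},{"claw":0.004,"delta_pos":[0,0.09,0],"rotation":[0,0,0]},{"claw":0.004,"delta_pos":[0,0.11,0],"rotation":[0,0,0]},{"claw":0.004,"delta_pos":[0,0.125,0],"rotation":[0,0,0]},{"claw":0.004,"delta_pos":[0,0.135,0],"rotation":[0,0,0]},{"claw":0.004,"delta_pos":[0,0.14,0],"rotation":[0,0,0]}]'
```

```text
clock: 42.85
eef_pos: [421.1, 87.9, 64.0]
eef_rot: [3.138, -0.001, 1.674]
wrist_force: [-0.8, 0.2, 7.6]
finger_gap: 10.2
clock: 44.1
eef_pos: [560.8, 101.8, 64.1]
eef_rot: [3.138, -0.0, 1.674]
wrist_force: [-0.6, -5.4, -3.2]
finger_gap: 10.1
```

```bash
python3 -m pendant '[{"claw":0.004,"delta_pos":[0,0.008,0],"rotation":[0,0,0]},{"claw":0.004,"delta_pos":[0,0.016,0],"rotation":[0,0,0]},{"claw":0.004,"delta_pos":[0,0.023,0],"rotation":[0,0,0]},{"claw":0.004,"delta_pos":[0,0.028,0],"rotation":[0,0,0]},{"claw":0.004,"delta_pos":[0,0.031,0],"rotation":[0,0,0]},{"claw":0.004,"delta_pos":[0,0.032,0],"rotation":[0,0,0]}]'
python3 -m pendant '[{"claw":0.004,"delta_pos":[0,0.001,0],"rotation":[0,0,0]},{"claw":0.004,"delta_pos":[0,0.002,0],"rotation":[0,0,0]},{"claw":0.004,"delta_pos":[0,0.002,0],"rotation":[0,0,0]}]'
```

```text
clock: 44.85
eef_pos: [592.7, 104.9, 64.1]
eef_rot: [3.139, 0.0, 1.674]
wrist_force: [-0.8, -4.0, -2.4]
finger_gap: 10.1
clock: 45.22
eef_pos: [593.0, 105.0, 64.0]
eef_rot: [-3.14, 0.0, 1.674]
wrist_force: [-13.8, -5.7, 6.3]
finger_gap: 10.2
```

```bash
python3 -m pendant '[{"claw":0.015,"delta_pos":[0,-0.001,0],"rotation":[0,0,0]},{"claw":0.03,"delta_pos":[0,-0.001,0],"rotation":[0,0,0]},{"claw":0.03,"delta_pos":[0,-0.001,0],"rotation":[0,0,0]},{"claw":0.03,"delta_pos":[0,-0.001,-0.04],"rotation":[0,0,0]},{"claw":0.03,"delta_pos":[0,-0.001,-0.08],"rotation":[0,0,0]},{"claw":0.03,"delta_pos":[0,-0.03,-0.13],"rotation":[0,0,0]},{"claw":0.03,"delta_pos":[0,-0.08,-0.18],"rotation":[0,0,0]},{"claw":0.03,"delta_pos":[0,-0.13,-0.2],"rotation":[0,0,0]},{"claw":0.03,"delta_pos":[0,-0.16,-0.2],"rotation":[0,0,0]},{"claw":0.03,"delta_pos":[0,-0.16,-0.2],"rotation":[0,0,0]}]'
python3 -c "
from h import *
im,c=grab('wrist','w24.png')
im,c=grab('top','t24.png');crop(im,185,110,410,290,3.3,'t24c.png')
im,c=grab('side','s24.png');crop(im,180,110,380,340,2.6,'s24c.png')
"
```

```text
clock: 46.48
eef_pos: [433.3, 88.7, 265.3]
eef_rot: [3.14, 0.0, 1.674]
wrist_force: [-0.3, -0.1, 0.2]
finger_gap: 30.4
```

View pics/w24.png

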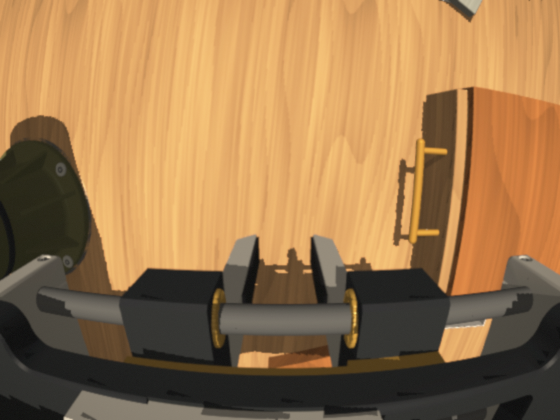

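View pics/t24c.png

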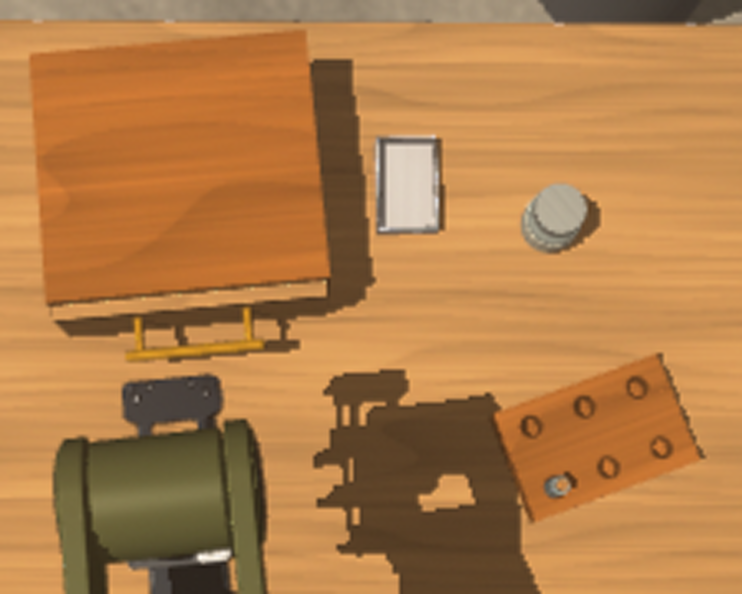

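View pics/s24c.png

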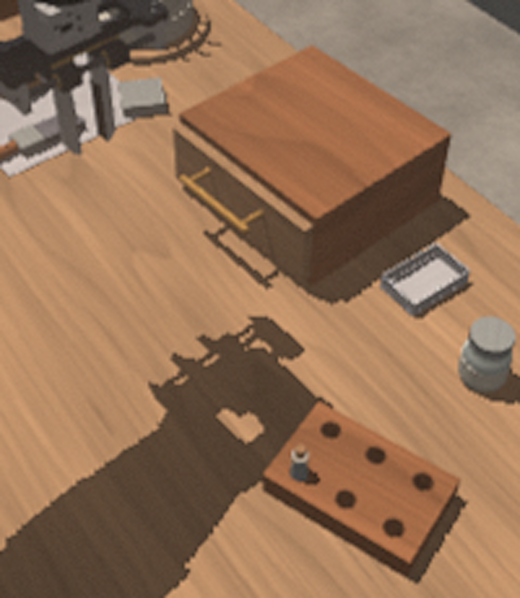

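```bash
python3 -c "
from cell import manip
print(manip.sign_off(), manip.read_state()['clock'])"
```

```text
the job is handed in; nothing more can be done
the job is handed in; nothing more can be done
```

I pulled the drawer out to its stop and exchanged the vials. I then pushed the drawer shut, let go and handed the job in; the clock read 46.5 s just before that. No verdict came back.

- **Vials moved:** the one corked vial went into a free hole of the bench stand. The three black-capped vials went into free holes of the drawer rack: two in the front row and one in the rear middle.
- **Seating:** just before shutting, the wrist and side views showed all three capped vials standing upright in the rack. The last top and side views showed the corked vial upright in the stand. The highest wrist force while seating a vial was about 12 N. The corked vial gave no clear floor contact, so I judged it home from its height and the pictures.
- **Drawer:** it moved 175.6 mm on opening and met its stop at about 25 N. It closed until it pushed back at about 14 N. In the last top view the handle was within about 0.5 pixel (1–2 mm) of its starting place.
- **Other things:** the stand and the bystanders near it looked unmoved, and I saw no knock to the stand. I did not measure the bystanders.

One check disagreed slightly: the camera positions were off by about 1–3 mm at times, so I corrected each grip and placing from wrist pictures first. I also could not see the capped vials once the drawer was shut, so their final state rests on the view taken just before.

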